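# Stock the cake stall's display case

## Robot

A 6-joint arm with a two-finger parallel gripper is mounted at the origin on the work surface. World frame = base frame: x ahead of the robot, y to its left, z up, the work surface at z = 0. Lengths are in m, angles in rad, forces in N, time in s.
With the tool pointing down it reaches from about 0.4 to 0.825 m from the base axis. Payload 7 kg.
Tool frame: the origin (TCP) lies at the centre of the arm's flange, where the gripper is bolted on; the fingertips stand 178 mm ahead of it and the grasp point (between the pads) lies 159 mm ahead of it; z points along the fingers, y is the direction in which the jaws open and shut (so a half turn about z gives the same grasp; the last joint's range is limited). The gripper opens to 88 mm and grips with 3 to 60 N. Pads are 19 mm wide; open, the fingers measure 130 mm over their backs; the gripper's body (78 mm by 193 mm) begins 47 mm behind the grasp point.
Start: joints at [1.41, 0.359, 0.012, 0, -1.224, -0.288], TCP at [0.293, 0.608, 0.405] pointing down, gripper open.
Joint ranges: [-3.07, 3.07], [-1.43, 2.12], [-1.02, 1.25], [-3.03, 1.67], [-3.05, -0], [-3.03, 3.03]. Speed limits (rad/s): [2.39, 2.39, 3.01, 3.14, 3.14, 3.14].

## Interface

Orientations are given as [roll, pitch, yaw] about the fixed x, y, z axes, in that order (R = Rz(yaw) Ry(pitch) Rx(roll)).
In Python, from station import arm gives the robot as it stands.
- The arm moves only by the shell command python3 -m handwheel 'ROWS' [OPENING] [FORCE]. ROWS is JSON, a list of rows, each a list of 4 numbers: the shift along the world's x, y, z in cm, then the turn about the world's z in rad. In form: [[dx, dy, dz, yaw], ...]. A call has 1 to 20 rows; each row shifts and turns the commanded pose from where the row before left it; what a row does not reach is not made up. A row lasts 1/10 s, in which the tool goes at most 50 mm and 8.59 degrees, less where a joint would pass 70% of its speed; a pose out of reach is approached as far as the arm can. A call is refused whole if a number of a shift passes 5 or a number of a turn 0.15, either way. A call with a gripper value outside its range is refused whole. OPENING is the closure, from 0 (fully open) to 1 (shut), set as the call begins (- or left out, the last holds). The fingers move at their own pace and stop on an object; FORCE is the grip in N (left out, the last holds). Time passes only in rows, so rows that do not move let the fingers close. It gives the time, the measured TCP pose, the force and the opening at its end, in the units of the state.
- arm.get_state(): the state, without advancing time (a new reading comes with each control period).
- arm.grab_frame(name): name is "scene" or "top" or "wrist"; returns a dict with "image" (384x512x3 uint8, red, green, blue), "depth" (384x512 float32, m along the optical axis (not along the pixel's ray), 0 where there is no reading), "vfov" (degrees; the focal length in pixels is half the picture's height over the tangent of half this angle, whatever the lens; pixels are square), "cx", "cy" (the principal point, pixels), "rvec" (rotation vector, rad) and "tvec" (3), from world to camera coordinates, as OpenCV has them. Camera axes: x right, y down, z forward; pixel columns grow to the right and rows downward; lengths in m; the calibration is good to about 2 mm. A picture is of the moment at which its call begins.
- arm.job_done(): hands the job in, once; it reports no verdict.
The state is a dict: "t": time; "q": joint angles; "qd": joint speeds; "joint_efforts": joint torques, N m; "eef_pos": TCP position; "ee_rot": TCP orientation; "force": force on the tool from outside, world axes, zero at the start; "moment": the same for the moment, N m; "width": finger opening in m.
Only numpy, scipy, OpenCV 4.12 (cv2) and the standard library are available. Lean on these libraries where they do the work, as an engineer would, in place of code of your own. Each camera call takes 0.05 s, during which the arm holds its last target.

## Task

Pull the display case's glass door wide open, stand all the dessert jars upright in the tray on the ledge, and push the loaded tray into the case until it sits square and flush in the back right corner, touching the back wall and the right-hand wall. Then shut the door fully. Leave the tumbler and the tall bottle where they are.

Things in the scene. Friction and masses are not known exactly. Their poses are not given: they have to be found in the camera images.
- case: low black display case with clear glass roof and right pane, fixed; place and yaw vary. Origin on the table top, middle of the doorway's front plane; x points into the case, y left, z up. Inside: flat floor 20 mm above the table, y -133 to 133 mm, x 0 to 140 mm (solid back wall there), roof from 213 to 220 mm high. Solid housings 220 mm high: left (y 133 to 280, x 0 to 260 mm) and behind the back wall
- ledge (a point): middle of the loading ledge's top, 100 mm in front of the doorway (case x = -100, y = 0, 20 mm above the table); axes as the case. The ledge carries the case's floor on, level, from the doorway to case x = -200 mm, y -141 to 141 mm. On its right edge a steel guide rail (y -141 to -133 mm, 18 mm higher than the ledge) runs in one line with the case's right inside wall
- case_corner (a point): the back right inside corner of the case at floor level (where back wall and right-hand wall meet); axes as the case: x towards the back, y to the left, z up
- door (a joint): glass door in a black frame, 276 mm wide, 13 mm thick, hinged upright at its left edge; angle in rad, 0 = shut, grows as it swings out towards the robot, stop at 1.85; may start ajar. Stays where it is left (friction about 0.08 N m; no latch or spring). Lower edge 28 mm above the ledge (it passes over the empty tray), top 218 mm above the table
- door_handle (a point): grip point on the door's upright steel bar handle: bar 12 mm thick, from 115 to 205 mm above the table, 42 mm in front of the door's outer face, 26 mm from its free edge; two stubs at heights 115 and 150 mm join it to the door. The point is 185 mm above the table, 20 mm below the bar's free top end; turns with the door
- door_hinge (a point): point on the door's hinge axis, 185 mm above the table; axes turn with the door: y from the free edge to the hinge, x from the outer to the inner face, z up (door shut: as the case). In this frame the panel spans x 0 to 13 mm, y -276 to 0 mm, and the grip point lies at x -42, y -250 mm
- tray: plain aluminium tray, loose, 0.3 kg, lying on the ledge; origin at the centre of its underside, x along its short side (130 mm), y along its long side (244 mm), 20 mm high, walls 4 mm, floor 5 mm thick
- tray_mid (a point): centre of the tray, half-way up (10 mm above its underside); axes as the tray
- tray_corner (a point): the tray's back right outer corner at its underside (tray x = +65 mm, y = -122 mm); axes as the tray
- jar0_mid (a point): centre, half-way up, of a squat lidded dessert jar: upright cylinder 52 mm in diameter, 64 mm high, 0.12 kg, loose, at first standing on the table on a sheet of paper to the right of the case; z is the jar's axis. All jars are alike; absent in some starts
- jar1_mid (a point): centre, half-way up, of a squat lidded dessert jar: upright cylinder 52 mm in diameter, 64 mm high, 0.12 kg, loose, at first standing on the table on a sheet of paper to the right of the case; z is the jar's axis. All jars are alike; absent in some starts
- jar2_mid (a point): centre, half-way up, of a squat lidded dessert jar: upright cylinder 52 mm in diameter, 64 mm high, 0.12 kg, loose, at first standing on the table on a sheet of paper to the right of the case; z is the jar's axis. All jars are alike; absent in some starts
- jar3_mid (a point): centre, half-way up, of a squat lidded dessert jar: upright cylinder 52 mm in diameter, 64 mm high, 0.12 kg, loose, at first standing on the table on a sheet of paper to the right of the case; z is the jar's axis. All jars are alike; absent in some starts
- tumbler: bystander: loose green glass tumbler, 72 mm across, 100 mm high; origin at the centre of its underside
- syrup: bystander: loose tall amber bottle, 60 mm across, 190 mm high; origin at the centre of its underside
Mind the look-alikes: they are no part of the job. Leave any orange look-alike of the part that bears jar0_mid alone.

How it is judged:
By the outcome, as a careful person would: the job done as asked, in the order asked, and still so for the second after the job is handed in, with the robot touching nothing.
Of jar0, jar1, jar2, jar3 only 2 to 4 are there at a start; the rules pass over those that are not, and their reading is None.
At some moment in a run one of jar0, jar1, jar2, jar3 may be knocked a few centimetres aside while the robot is not near it.
Once in a run the grip may slacken for a moment while it holds something.
It also fails if it takes over 210 s, if anything falls off the work surface, if the arm or the gripper's body presses on something with over 40 N, if the wrist force passes 120 N, or if a joint passes its speed limit or range.

## Working session

There is one attempt and no reset: what is moved stays moved. The work goes in short steps, Python scripts to look and compute and a shell command to move; the robot and the scene stay as the last step left them, time stands still between calls to the robot, and variables do not carry over. Pictures are saved under pics/ and viewed, and the job is handed in when it is done.

```bash
ls; mkdir -p pics; cat > h.py <<'E'
import numpy as np, cv2
from station import arm
def grab(n):
    f=arm.grab_frame(n); f['R']=cv2.Rodrigues(np.array(f['rvec'],float))[0]; f['t']=np.array(f['tvec'],float).ravel()
    f['f']=f['image'].shape[0]/2/np.tan(np.radians(f['vfov'])/2); return f
def save(f,name,crop=None,scale=1):
    im=f['image'][:,:,::-1]
    if crop: x0,y0,x1,y1=crop; im=im[y0:y1,x0:x1]
    if scale!=1: im=cv2.resize(im,None,fx=scale,fy=scale,interpolation=cv2.INTER_CUBIC)
    cv2.imwrite('pics/'+name+'.png',im)
def ray(f,u,v):
    d=f['R'].T@np.array([(u-f['cx'])/f['f'],(v-f['cy'])/f['f'],1]); c=-f['R'].T@f['t']; return c,d
def atz(f,u,v,z):
    c,d=ray(f,u,v); return c+d*(z-c[2])/d[2]
def atd(f,u,v):
    c,d=ray(f,u,v); return c+d*f['depth'][int(round(v)),int(round(u))]
def proj(f,p):
    q=f['R']@np.array(p)+f['t']; return f['f']*q[0]/q[2]+f['cx'],f['f']*q[1]/q[2]+f['cy']
def cloud(f):
    h,w=f['depth'].shape; u,v=np.meshgrid(np.arange(w),np.arange(h)); z=f['depth']
    P=np.stack([(u-f['cx'])/f['f']*z,(v-f['cy'])/f['f']*z,z],-1)
    return (P-f['t'])@f['R']
E
python3 - <<'E'
from h import *
np.set_printoptions(precision=4,suppress=True)
for n in ['scene','top','wrist']:
    f=grab(n); save(f,n+'0'); print(n,f['f'],f['cx'],f['cy'],-f['R'].T@f['t'],f['R'][2], f.get('dist'), f.keys())
print(arm.get_state())
E
```

```text
pics
scene 382.30388300451324 256.3383073230942 189.89826043569687 [ 1.158  -0.4751  1.1452] [-0.4391  0.418  -0.7953] None dict_keys(['image', 'depth', 'vfov', 'cx', 'cy', 'rvec', 'tvec', 'R', 't', 'f'])
top 361.077522458568 256.3655726599017 186.84306171196448 [0.4543 0.0578 1.3386] [ 0.1191 -0.0062 -0.9929] None dict_keys(['image', 'depth', 'vfov', 'cx', 'cy', 'rvec', 'tvec', 'R', 't', 'f'])
wrist 338.3802607244663 260.11520395084267 187.4172267281938 [0.3624 0.5748 0.3832] [-0.2556  0.1203 -0.9593] None dict_keys(['image', 'depth', 'vfov', 'cx', 'cy', 'rvec', 'tvec', 'R', 't', 'f'])
{'t': 0.15, 'q': array([ 1.4101,  0.3592,  0.0113, -0.0002, -1.2241, -0.2881]), 'qd': array([-0.0008, -0.0045,  0.0018, -0.0003,  0.0009,  0.0006]), 'joint_efforts': array([ -0.0012, -58.3275,  29.3291,   7.0011,   0.0088,  -0.0001]), 'eef_pos': array([0.2928, 0.608 , 0.4039]), 'ee_rot': array([ 3.1403, -0.0001, -0.4489]), 'force': array([ 0.0307,  0.6178, -0.0446]), 'moment': array([ 0.0561,  0.0254, -0.0176]), 'width': 0.0874048552297349}
```

View pics/scene0.png

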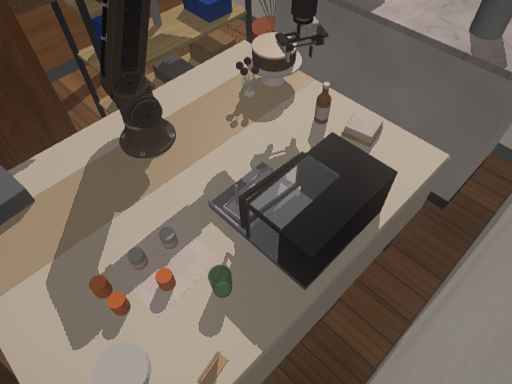

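View pics/top0.png

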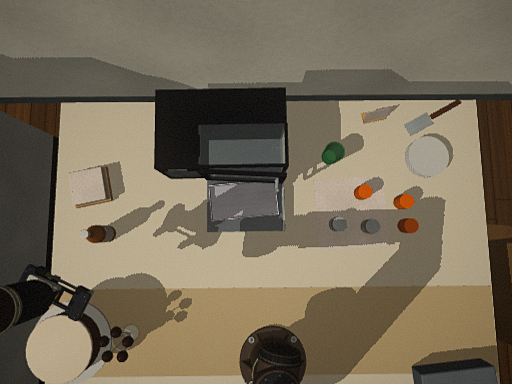

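View pics/wrist0.png

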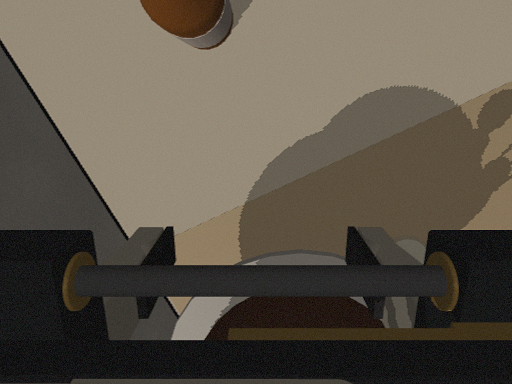

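```bash
python3 - <<'E'
from h import *
np.set_printoptions(precision=4,suppress=True)
f=grab('top'); save(f,'c1',(300,140,460,260),5); save(f,'c2',(150,80,300,240),3.7)
P=cloud(f); np.save('p.npy',P)
g=grab('scene'); save(g,'c3',(80,210,250,320),4.5); save(g,'c4',(200,130,400,280),4)
for n,u,v in [('grey',338,224),('grey',371,226),('or',364,191),('or',404,201),('or',409,226),('tumb',333,153),('bottle',87,234)]:
    print(n,atd(f,u,v))
E
```

```text
grey [ 0.473  -0.2353  0.0663]
grey [ 0.4649 -0.3514  0.0648]
or [ 0.5887 -0.3321  0.066 ]
or [ 0.5519 -0.4731  0.064 ]
or [ 0.4636 -0.4854  0.0644]
tumb [ 0.7395 -0.2398  0.0076]
bottle [0.4476 0.5854 0.1895]
```

View pics/c1.png

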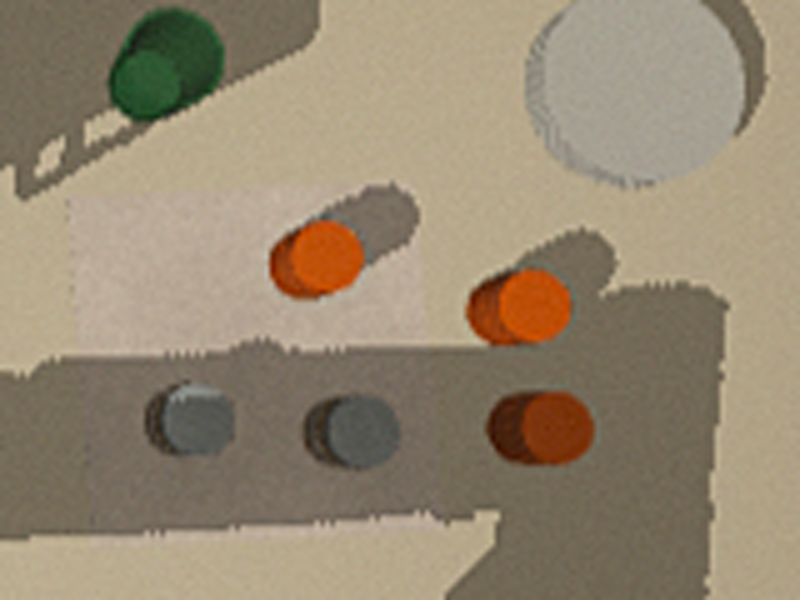

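View pics/c2.png

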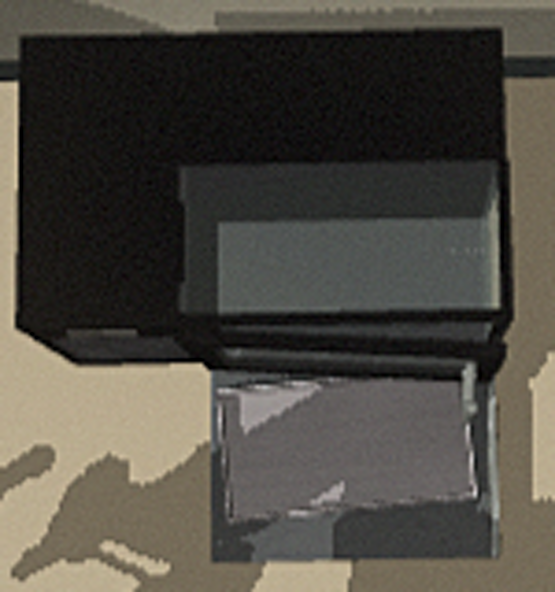

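View pics/c3.png

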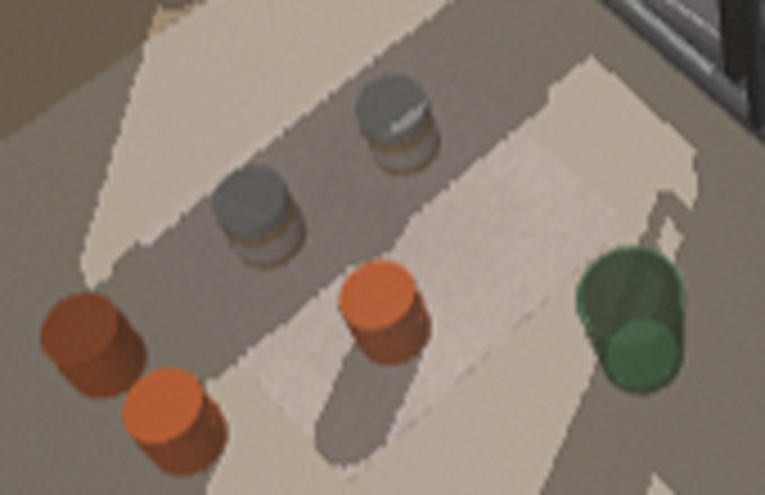

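View pics/c4.png

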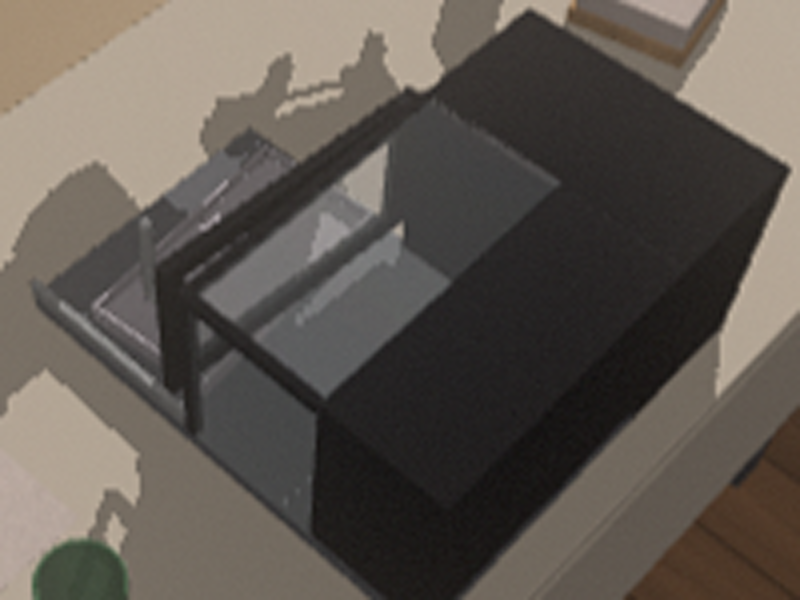

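```bash
python3 - <<'E'
from h import *
np.set_printoptions(precision=4,suppress=True)
f=grab('top')
def c(x,y,z,n): 
    print(n,atz(f,150+(x+.5)/3.7-.5,80+(y+.5)/3.7-.5,z))
c(18,325,.22,'roof FL'); c(22,38,.22,'roof BL'); c(501,30,.22,'roof BR'); c(511,320,.22,'roof FR')
c(212,560,.02,'ledge FL'); c(496,556,.02,'ledge FR'); c(213,372,.02,'ledge BL?')
P=cloud(f); 
m=(abs(P[...,2]-.22)<.008)&(P[...,0]>.5)&(P[...,0]<1.1)&(abs(P[...,1])<.5)
Q=P[m][:,:2]; print(len(Q),Q.min(0),Q.max(0))
im=f['image'].copy(); im[m]=[255,0,0]
cv2.imwrite('pics/m.png',cv2.resize(im[80:240,150:300,::-1],None,fx=3.7,fy=3.7))
r=cv2.minAreaRect((Q*1000).astype(np.float32)); print(cv2.boxPoints(r))
for z,lo,hi in [('ledge',.015,.027),('rail',.033,.043)]:
    m=(P[...,2]>lo)&(P[...,2]<hi)&(P[...,0]>.4)&(P[...,0]<.66)&(abs(P[...,1]-.07)<.2)
    Q=P[m][:,:2]; print(z,len(Q),Q.min(0),Q.max(0),np.median(P[m][:,2]))
g=grab('wrist')
E
```

```text
roof FL [0.6527 0.3697 0.22  ]
roof BL [0.9059 0.3722 0.22  ]
roof BR [ 0.9099 -0.0449  0.22  ]
roof FR [ 0.6533 -0.0484  0.22  ]
ledge FL [0.4532 0.2303 0.02  ]
ledge FR [ 0.4543 -0.048   0.02  ]
ledge BL? [0.639  0.2305 0.02  ]
10912 [ 0.5786 -0.0501] [0.9144 0.3753]
[[574.8159 372.2116]
 [578.8943 -51.2777]
 [914.8328 -48.0424]
 [910.7544 375.4468]]
ledge 2984 [ 0.4524 -0.0424] [0.6519 0.2689] 0.02273275084142544
rail 274 [ 0.4576 -0.0496] [0.6517 0.2469] 0.03927567828645152
```

View pics/m.png

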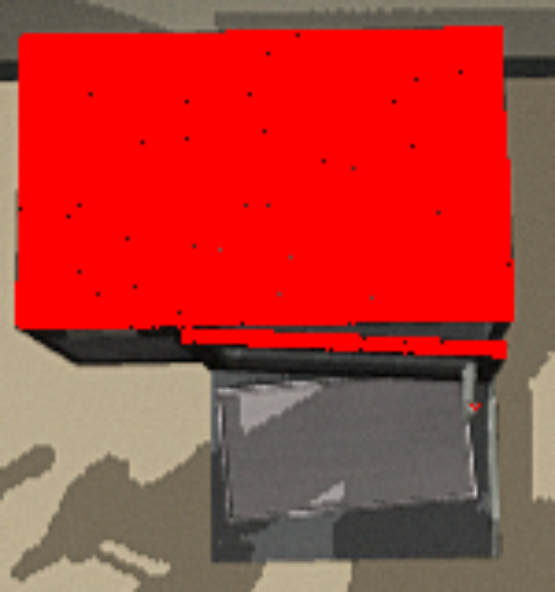

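```bash
cat >> h.py <<'E'
def linefit(P):
    a=np.polyfit(P[:,0],P[:,1],1)
    for _ in range(5):
        r=P[:,1]-np.polyval(a,P[:,0]); k=abs(r)<max(.0015,2*np.median(abs(r))); a=np.polyfit(P[k,0],P[k,1],1)
    return a,k.sum()
E
python3 - <<'E'
from h import *
np.set_printoptions(precision=4,suppress=True)
f=grab('top'); P=cloud(f)
m=((abs(P[...,2]-.22)<.010)&(P[...,0]>.5)&(P[...,0]<1.1)&(abs(P[...,1]-.15)<.35)).astype(np.uint8)
m=cv2.morphologyEx(m,cv2.MORPH_CLOSE,np.ones((3,3)))
# front edge: columns u 160..200 last v
E=[]
for u in range(158,198):
    v=np.where(m[:,u])[0].max(); E.append(atz(f,u,v+.5,.22)[:2])
E=np.array(E); a,k=linefit(E[:,[1,0]]); print('front x=a*y+b from left housing',a,k)
E=[]
for u in range(162,280):
    v=np.where(m[:,u])[0].min(); E.append(atz(f,u,v-.5,.22)[:2])
E=np.array(E); b,k=linefit(E[:,[1,0]]); print('back',b,k)
R=[];L=[]
for v in range(94,163):
    w=np.where(m[v])[0]; R.append(atz(f,w.max()+.5,v,.22)[:2]); L.append(atz(f,w.min()-.5,v,.22)[:2])
for n,E in (('R',R),('L',L)):
    print(n,linefit(np.array(E)))
# ledge front edge: depth transitions
E=[]
for u in range(210,284):
    # find v where z drops from .02 to 0
    col=P[:,u,2]; vs=[v for v in range(215,245) if col[v]>.012]; E.append(atz(f,u,max(vs)+.5,.02)[:2])
E=np.array(E); print('ledge front',linefit(E[:,[1,0]]))
L=[]
for v in range(182,228):
    us=[u for u in range(195,230) if P[v,u,2]>.012 and P[v,u,2]<.03]; L.append(atz(f,min(us)-.5,v,.02)[:2])
print('ledge left',linefit(np.array(L)))
L=[]
for v in range(190,228):
    us=[u for u in range(270,295) if P[v,u,2]>.015]; L.append(atz(f,max(us)+.5,v,.038)[:2])
print('rail right',linefit(np.array(L)))
# door top line
md=(abs(P[...,2]-.218)<.01)
mm=m.copy()
D=[];B=[]
for u in range(205,282):
    w=np.where(m[150:185,u])[0]+150
    D.append(atz(f,u,w.max()+.5,.218)[:2])
print('door front', linefit(np.array(D)[:,[1,0]]), D[0],D[-1])
# handle
c=(P[...,2]>.1)&(P[...,2]<.215)&(P[...,0]<.6)&(P[...,0]>.5)&(P[...,1]<.05)&(P[...,1]>-.1)
print(P[c])
E
```

```text
front x=a*y+b from left housing [0.009  0.6461] 40
back [-0.0066  0.912 ] 100
R (array([ 0.0291, -0.0713]), np.int64(58))
L (array([0.0237, 0.3542]), np.int64(62))
ledge front (array([-0.0081,  0.4533]), np.int64(61))
ledge left (array([0.0066, 0.2288]), np.int64(46))
rail right (array([ 0.0176, -0.0591]), np.int64(32))
door front (array([0.0533, 0.6236]), np.int64(76)) [0.6356 0.2116] [ 0.6208 -0.0268]
[[ 0.5986 -0.0144  0.1552]
 [ 0.5981 -0.0175  0.1588]
 [ 0.5983 -0.0209  0.1565]
 [ 0.5992 -0.013   0.1219]
 [ 0.5955 -0.0145  0.1532]
 [ 0.5952 -0.0177  0.1552]
 [ 0.5955 -0.0211  0.1527]
 [ 0.5961 -0.0131  0.1195]
 [ 0.5918 -0.0142  0.1564]
 [ 0.5861 -0.0145  0.2046]
 [ 0.5855 -0.0173  0.2101]
 [ 0.5921 -0.0128  0.1242]
 [ 0.5822 -0.0108  0.2118]
 [ 0.582  -0.0139  0.2128]
 [ 0.5823 -0.0172  0.21  ]
 [ 0.5823 -0.0204  0.2102]
 [ 0.5895 -0.0131  0.1169]
 [ 0.5796 -0.0111  0.2065]
 [ 0.5792 -0.014   0.2101]
 [ 0.5795 -0.0174  0.2064]
 [ 0.5791 -0.0203  0.2103]
 [ 0.5807 -0.0102  0.1671]
 [ 0.5775 -0.0117  0.1961]
 [ 0.5765 -0.0143  0.2054]
 [ 0.5765 -0.0174  0.2056]
 [ 0.5791 -0.011   0.1515]
 [ 0.5769 -0.0131  0.1722]
 [ 0.5764 -0.0161  0.1763]
 [ 0.5777 -0.0201  0.1638]
 [ 0.5776 -0.012   0.1333]
 [ 0.5764 -0.0147  0.1442]
 [ 0.5763 -0.0179  0.1458]]
```

Candidates, in top-camera pixels:
- Grey-lidded glass jars on the paper at (338,224) and (371,226).
- Orange cans at (364,192), (404,201) and (409,226), which are look-alikes.

The crop shows the two grey ones have clear bodies with lids, so they are the jars. The door is ajar by about 0.06 rad, with the handle near world (0.580, -0.017).

I'll move over the handle first.

```bash
python3 -m handwheel '[[0,0,3,0],[1.44,-3.12,0.25,0.02],[1.44,-3.12,0.25,0.02],[1.44,-3.12,0.25,0.02],[1.44,-3.12,0.25,0.02],[1.44,-3.12,0,0.02],[1.44,-3.12,0,0.02],[1.44,-3.12,0,0.02],[1.44,-3.12,0,0.02],[1.44,-3.12,0,0.02],[1.44,-3.12,0,0.02],[1.44,-3.12,0,0.02],[1.44,-3.12,0,0.02],[1.44,-3.12,0,0.02],[1.44,-3.12,0,0.02],[1.44,-3.12,0,0.02],[1.44,-3.12,0,0.02],[1.44,-3.12,0,0.02],[1.44,-3.12,0,0.02],[1.44,-3.12,0,0.02]]' 0
python3 -m handwheel '[[1,-2,0,0.016],[0,0,0,0],[0,0,0,0],[0,0,0,0]]'
python3 - <<'E'
from h import *
np.set_printoptions(precision=4,suppress=True)
s=arm.get_state(); print(s['q'],s['eef_pos'],s['ee_rot'],s['force'])
f=grab('wrist'); save(f,'w1',None,1.5); print(-f['R'].T@f['t'],f['R'])
print(proj(f,(.580,-.0165,.205)))
E
```

```text
t: 2.4
eef_pos: [0.5668, 0.0139, 0.4449]
ee_rot: [-3.141, -0.0, -0.068]
force: [0.7, 0.2, 0.9]
width: 0.0878
t: 2.8
eef_pos: [0.5762, -0.0042, 0.4447]
ee_rot: [-3.141, -0.0, -0.053]
force: [0.1, -0.6, -0.7]
width: 0.0878
[ 0.332   0.1731 -0.149  -0.0002 -1.2487  1.1862] [ 0.5762 -0.0042  0.4447] [-3.1414 -0.     -0.0527] [ 0.1026 -0.558  -0.6553]
[ 0.6533 -0.0081  0.424 ] [[-0.0533 -0.9986  0.0015]
 [-0.9577  0.0515  0.2831]
 [-0.2828  0.0137 -0.9591]]
(np.float64(277.7159390952216), np.float64(198.78887459904178))
```

View pics/w1.png

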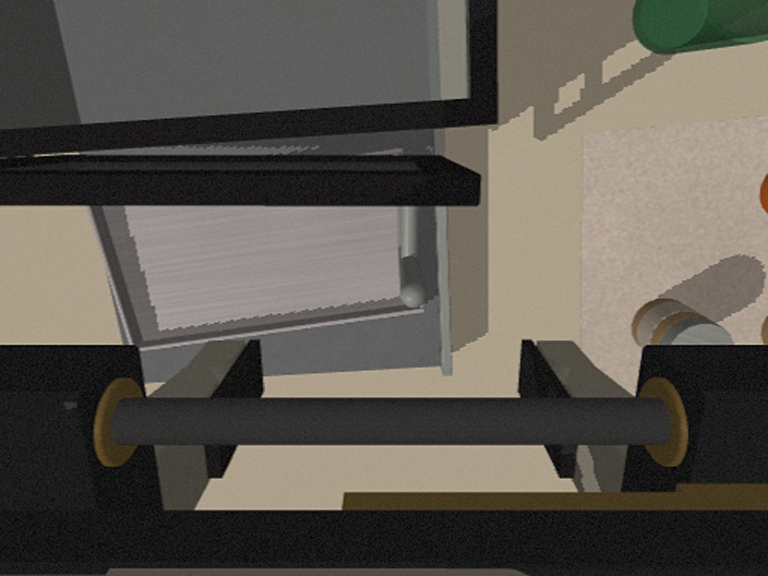

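```bash
python3 - <<'E'
from h import *
np.set_printoptions(precision=4,suppress=True)
f=grab('wrist'); P=cloud(f)
s=1.5
def a(u,v,z,n): print(n,atz(f,(u+.5)/s-.5,(v+.5)/s-.5,z))
a(412,294,.205,'handle'); a(497,122,.22,'roof FR'); a(20,154,.22,'roof front left pt (frame lower?)'); a(452,375,.038,'rail FR'); a(433,155,.038,'rail inner far');a(443,372,.038,'rail inner near'); a(441,372,.02,'?')
a(479,205,.218-.0,'door free bottom?'); a(480,180,.218,'door free'); a(147,343,.04,'tray FL'); a(424,306,.04,'tray FR')
a(436,158,.218,'door inner free')
E
```

```text
handle [ 0.5822 -0.0142  0.205 ]
roof FR [ 0.6547 -0.0492  0.22  ]
roof front left pt (frame lower?) [0.6525 0.1366 0.22  ]
rail FR [ 0.455  -0.0496  0.038 ]
rail inner far [ 0.6351 -0.0389  0.038 ]
rail inner near [ 0.4581 -0.0422  0.038 ]
? [ 0.4491 -0.042   0.02  ]
door free bottom? [ 0.6229 -0.0425  0.218 ]
door free [ 0.6328 -0.0429  0.218 ]
tray FL [0.4982 0.1992 0.04  ]
tray FR [ 0.5181 -0.0282  0.04  ]
door inner free [ 0.6423 -0.0256  0.218 ]
```

```bash
python3 -m handwheel '[[0.5,-1.1,0,0],[0,0,-2,0],[0,0,-2,0],[0,0,-2,0],[0,0,-2,0],[0,0,-1,0],[0,0,-1,0],[0,0,0,0],[0,0,0,0]]' 0
python3 -m handwheel '[[0,0,0,0],[0,0,0,0],[0,0,0,0],[0,0,0,0],[0,0,0,0],[0,0,0,0],[0,0,0,0],[0,0,0,0]]' 1 25
python3 - <<'E'
from h import *
f=grab('wrist'); save(f,'w2',None,1.5)
E
```

```text
t: 3.8
eef_pos: [0.5818, -0.0156, 0.3452]
ee_rot: [3.142, -0.001, -0.052]
force: [-0.2, 0.3, 0.3]
width: 0.0874
t: 4.6
eef_pos: [0.5815, -0.0157, 0.3446]
ee_rot: [3.142, 0.0, -0.053]
force: [0.4, 0.9, 0.0]
width: 0.0292
```

View pics/w2.png

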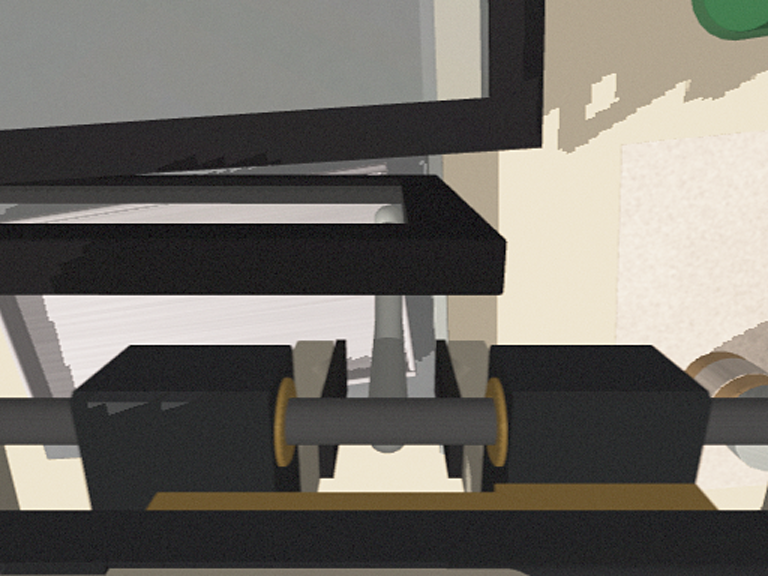

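The fingers are still closing, one on each side of the bar. I'll give them more time.

```bash
python3 -m handwheel '[[0,0,0,0],[0,0,0,0],[0,0,0,0],[0,0,0,0],[0,0,0,0]]' 1 25
python3 - <<'E'
import numpy as np
H=np.array([.6355,.230]); 
def g(p): return H+.25*np.array([-np.sin(p),-np.cos(p)])+.042*np.array([-np.cos(p),np.sin(p)])
p0=.053
for p in np.arange(p0,1.85,.1): print(round(p,3),np.round(g(p),4),np.round((g(p+.1)-g(p))*100,2))
E
```

```text
t: 5.15
eef_pos: [0.5818, -0.0151, 0.3446]
ee_rot: [-3.141, -0.001, -0.053]
force: [2.2, 5.5, -1.2]
width: 0.0113
0.053 [ 0.5803 -0.0174] [-2.44  0.67]
0.153 [ 0.5559 -0.0107] [-2.36  0.92]
0.253 [ 0.5323 -0.0015] [-2.26  1.15]
0.353 [0.5097 0.0099] [-2.13  1.37]
0.453 [0.4883 0.0236] [-1.99  1.57]
0.553 [0.4684 0.0393] [-1.82  1.76]
0.653 [0.4502 0.057 ] [-1.64  1.94]
0.753 [0.4339 0.0763] [-1.43  2.09]
0.853 [0.4196 0.0972] [-1.22  2.22]
0.953 [0.4074 0.1194] [-0.99  2.33]
1.053 [0.3975 0.1428] [-0.75  2.42]
1.153 [0.39  0.167] [-0.51  2.48]
1.253 [0.3849 0.1918] [-0.26  2.52]
1.353 [0.3823 0.217 ] [-0.    2.53]
1.453 [0.3823 0.2423] [0.25 2.52]
1.553 [0.3848 0.2675] [0.5  2.48]
1.653 [0.3898 0.2924] [0.75 2.42]
1.753 [0.3972 0.3166] [0.98 2.34]
```

```bash
python3 -m handwheel '[[-1.22,0.3,0,-0.05],[-1.22,0.37,0,-0.05],[-1.2,0.43,0,-0.05],[-1.16,0.49,0,-0.05],[-1.14,0.55,0,-0.05],[-1.12,0.6,0,-0.05],[-1.08,0.66,0,-0.05],[-1.05,0.71,0,-0.05],[0,0,0,0]]'
```

```text
t: 6.05
eef_pos: [0.4889, 0.0262, 0.3447]
ee_rot: [-3.14, -0.0, -0.454]
force: [2.6, 3.5, -5.2]
width: 0.0113
```

```bash
python3 -m handwheel '[[-1.02,0.76,0,-0.05],[-0.97,0.81,0,-0.05],[-0.93,0.86,0,-0.05],[-0.89,0.9,0,-0.05],[-0.84,0.95,0,-0.05],[-0.8,0.99,0,-0.05],[-0.74,1.03,0,-0.05],[-0.69,1.06,0,-0.05],[-0.64,1.09,0,-0.05],[-0.58,1.13,0,-0.05],[0,0,0,0]]'
python3 - <<'E'
from h import *
print(arm.get_state()['q'])
E
```

```text
t: 7.15
eef_pos: [0.4084, 0.122, 0.3446]
ee_rot: [-3.141, -0.0, -0.953]
force: [3.0, 1.5, -5.0]
width: 0.0112
[ 7.57108619e-01 -1.03393381e-02 -5.94899581e-01  2.35014071e-04
 -9.85456069e-01 -1.39313569e-01]
```

```bash
python3 -m handwheel '[[-0.52,1.15,0,-0.05],[-0.47,1.18,0,-0.05],[-0.4,1.2,0,-0.05],[-0.35,1.22,0,-0.05],[-0.28,1.23,0,-0.05],[-0.23,1.25,0,-0.05],[-0.16,1.26,0,-0.05],[-0.1,1.26,0,-0.05],[-0.03,1.27,0,-0.05],[0.03,1.26,0,-0.05],[0,0,0,0]]'
python3 -m handwheel '[[0.09,1.26,0,-0.05],[0.16,1.26,0,-0.05],[0.22,1.25,0,-0.05],[0.28,1.23,0,-0.05],[0.34,1.22,0,-0.05],[0.41,1.2,0,-0.05],[0.46,1.18,0,-0.05],[0,0,0,0],[0,0,0,0]]'
python3 - <<'E'
from h import *
f=grab('top');save(f,'t2',(120,80,460,280),2.2)
E
```

```text
t: 8.25
eef_pos: [0.3835, 0.2445, 0.3446]
ee_rot: [3.141, -0.001, -1.453]
force: [-2.6, 0.0, 1.2]
width: 0.0117
t: 9.15
eef_pos: [0.4028, 0.3302, 0.3446]
ee_rot: [3.14, -0.0, -1.801]
force: [-7.1, 2.3, 1.3]
width: 0.0116
```

View pics/t2.png

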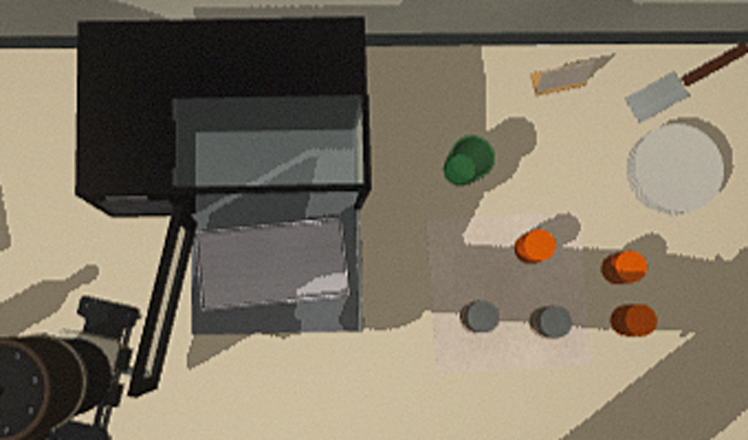

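```bash
python3 -m handwheel '[[0,0,0,0],[0,0,0,0],[0,0,0,0],[0,0,0,0],[0,0,0,0],[0,0,0,0]]' 0.35
python3 -m handwheel '[[0,0,1,0],[0,0,2,0],[0,0,2.5,0],[0,0,2.5,0],[0,0,2,0],[0,0,0,0]]'
python3 - <<'E'
from h import *
np.set_printoptions(precision=4,suppress=True)
f=grab('top');save(f,'t3',(190,140,390,260),4); P=cloud(f)
m=((P[...,2]>.045)&(P[...,2]<.08)&(P[...,0]<.65)&(P[...,0]>.35)&(P[...,1]<-.12)&(P[...,1]>-.6)).astype(np.uint8)
n,l,st,c=cv2.connectedComponentsWithStats(m)
for i in range(1,n):
    if st[i,4]>30:
        k=(l==i)&(P[...,2]>.055); (cx,cy),r=cv2.minEnclosingCircle((P[k][:,:2]*1000).astype(np.float32)); print(st[i,4],P[k].mean(0),cx,cy,r,f['image'][l==i].mean(0))
# tray
d=(P[...,0]>.45)&(P[...,0]<.66)&(P[...,1]>-.06)&(P[...,1]<.24)
E
```

```text
t: 9.8
eef_pos: [0.4032, 0.3299, 0.3447]
ee_rot: [-3.142, -0.0, -1.803]
force: [-0.5, 0.6, 0.2]
width: 0.0532
t: 10.4
eef_pos: [0.4035, 0.3304, 0.4486]
ee_rot: [-3.139, 0.005, -1.802]
force: [0.8, 0.0, -0.4]
width: 0.0574
187 [ 0.5903 -0.3351  0.0648] 591.0064697265625 -335.5916748046875 26.335308074951172 [146.2674  63.9144  15.7112]
190 [ 0.5539 -0.4804  0.0644] 554.9083251953125 -481.5126037597656 26.519468307495117 [134.4789  59.      16.2895]
185 [ 0.4758 -0.2394  0.0647] 475.85498046875 -240.3975067138672 26.01070213317871 [133.7622 134.5892 126.2486]
189 [ 0.4665 -0.3553  0.0646] 466.2658996582031 -355.8996887207031 26.281517028808594 [102.5397 102.3968  95.1481]
203 [ 0.4678 -0.4913  0.0647] 467.52484130859375 -492.78564453125 26.93272590637207 [125.7635  56.4433  17.734 ]
```

View pics/t3.png

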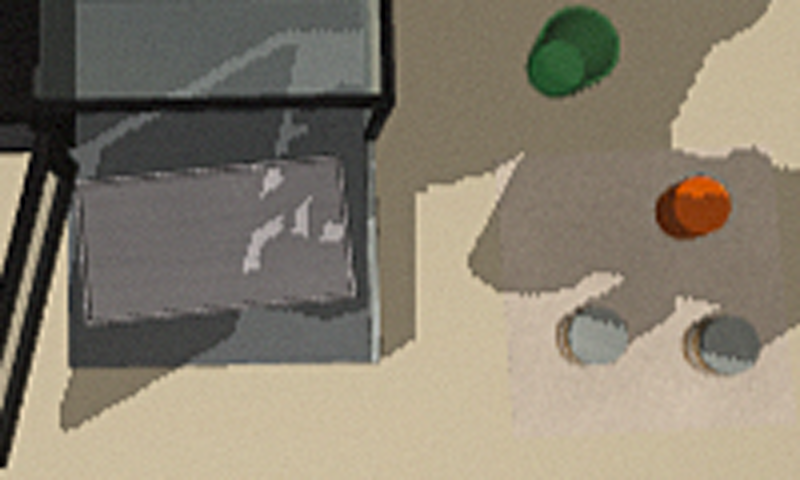

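```bash
cat > tray.py <<'E'
from h import *
def fit(c,s,off,f,z=.04):
    # c corners FL,FR,BR,BL in crop px
    W=np.array([atz(f,off[0]+(u+.5)/s-.5,off[1]+(v+.5)/s-.5,z)[:2] for u,v in c])
    M=np.array([[-65,122],[-65,-122],[65,-122],[65,122]])/1000
    cw=W.mean(0); X=W-cw; th=np.arctan2((M[:,0]*X[:,1]-M[:,1]*X[:,0]).sum(),(M*X).sum())
    R=np.array([[np.cos(th),-np.sin(th)],[np.sin(th),np.cos(th)]]); res=X-M@R.T
    return cw,th,W,res,R
E
python3 - <<'E'
from tray import *
np.set_printoptions(precision=4,suppress=True)
f=grab('top')
cw,th,W,res,R=fit([(88,325),(355,297),(340,155),(78,182)],4,(190,140),f)
print(cw,th); print(W); print(res)
for p in [(.005,.072),(.005,-.072)]: print(cw+R@np.array(p))
E
```

```text
[0.5648 0.0967] 0.09164618835514014
[[ 0.489   0.2111]
 [ 0.5117 -0.0283]
 [ 0.6406 -0.0169]
 [ 0.618   0.2208]]
[[ 0.0001 -0.0011]
 [ 0.0004  0.0024]
 [-0.0001  0.002 ]
 [-0.0003 -0.0033]]
[0.5632 0.1688]
[0.5764 0.0254]
```

```bash
python3 -m handwheel '[[0.48,-3.8,0,0.0155],[0.48,-3.8,0,0.0155],[0.48,-3.8,0,0.0155],[0.48,-3.8,0,0.0155],[0.48,-3.8,0,0.0155],[0.48,-3.8,0,0.0155],[0.48,-3.8,0,0.0155],[0.48,-3.8,0,0.0155],[0.48,-3.8,0,0.0155],[0.48,-3.8,0,0.0155],[0.48,-3.8,0,0.0155],[0.48,-3.8,0,0.0155],[0.48,-3.8,0,0.0155],[0.48,-3.8,0,0.0155],[0.48,-3.8,0,0.0155],[0,0,-3,0],[0,0,-3,0],[0,0,0,0],[0,0,0,0]]' 0
python3 - <<'E'
from h import *
np.set_printoptions(precision=4,suppress=True)
s=arm.get_state(); print(s['q'],s['eef_pos'],s['ee_rot'])
f=grab('wrist'); save(f,'w3',None,1.5); P=cloud(f); print(proj(f,(.4759,-.2404,.064)))
g=grab('top'); save(g,'t4',(190,140,440,260),3)
E
```

```text
t: 12.4
eef_pos: [0.4751, -0.24, 0.3846]
ee_rot: [3.14, -0.0, -1.57]
force: [0.0, -0.5, 1.3]
width: 0.088
[-0.099   0.1394 -0.3309  0.0006 -1.1024  0.0996] [ 0.4751 -0.24    0.3846] [ 3.1396 -0.0003 -1.57  ]
(np.float64(259.3017335468672), np.float64(174.942377101919))
```

View pics/w3.png

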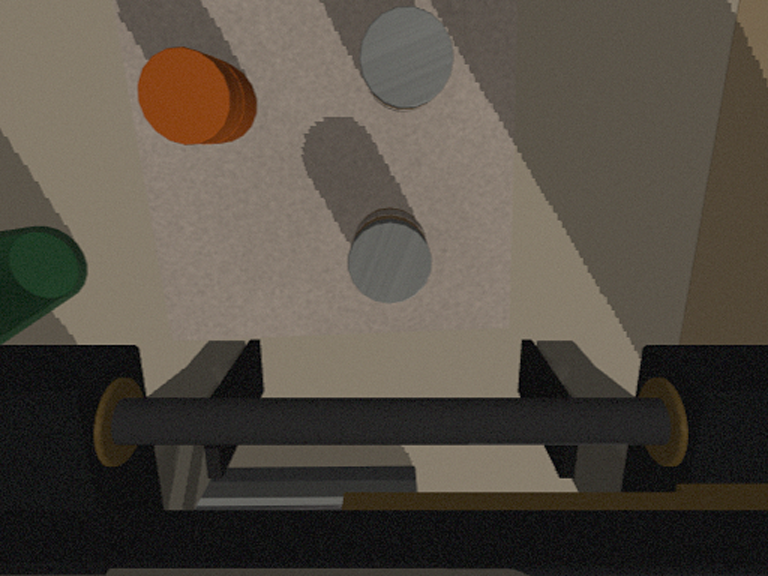

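View pics/t4.png

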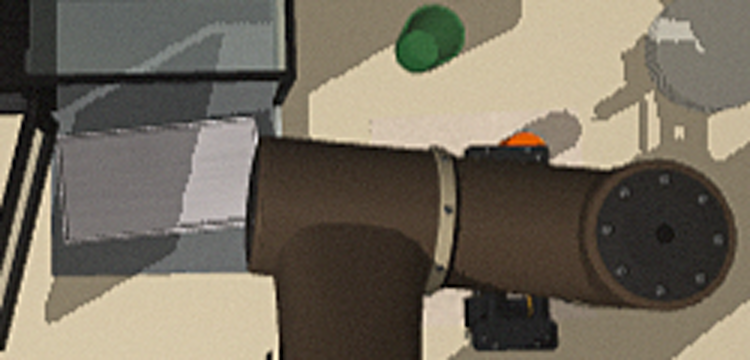

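```bash
python3 -m handwheel '[[0.08,0,-3,0],[0,0,-3,0],[0,0,-3,0],[0,0,-3,0],[0,0,-2.3,0],[0,0,-2,0],[0,0,-1,0],[0,0,-1,0],[0,0,0,0],[0,0,0,0]]' 0
python3 -m handwheel '[[0,0,0,0],[0,0,0,0],[0,0,0,0],[0,0,0,0],[0,0,0,0],[0,0,0,0],[0,0,0,0],[0,0,0,0],[0,0,0,0]]' 1 20
python3 - <<'E'
from h import *
g=grab('scene'); save(g,'s4',(0,100,400,384),1.9)
f=grab('wrist'); save(f,'w4',None,1)
E
```

```text
t: 13.5
eef_pos: [0.4764, -0.24, 0.2025]
ee_rot: [-3.141, -0.0, -1.57]
force: [0.4, -0.6, -0.2]
width: 0.0877
t: 14.4
eef_pos: [0.4758, -0.24, 0.2018]
ee_rot: [3.141, -0.0, -1.57]
force: [-2.4, 0.0, 3.8]
width: 0.0514
```

View pics/s4.png

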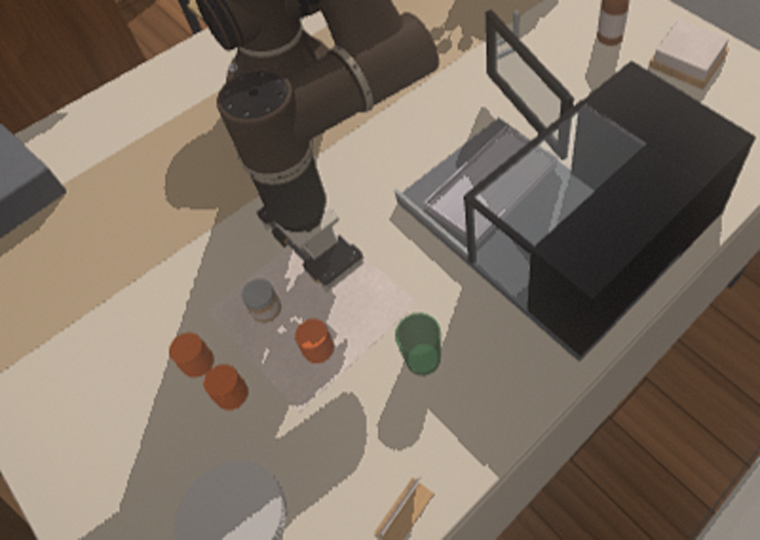

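View pics/w4.png

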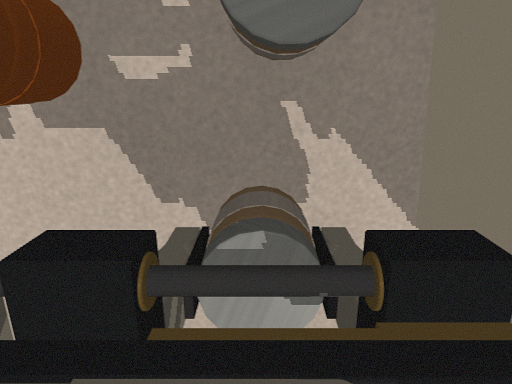

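```bash
python3 -m handwheel '[[0,0,1,0],[0,0,2,0],[0,0,3,0],[0,0,2,0],[0,0,0,0]]' 1 30
python3 -m handwheel '[[0.39,2.54,0,0],[0.39,2.54,0,0],[0.39,2.54,0,0],[0.39,2.54,0,0],[0.39,2.54,0,0],[0.39,2.54,0,0],[0.39,2.54,0,0],[0.39,2.54,0,0],[0.39,2.54,0,0],[0.39,2.54,0,0],[0.39,2.54,0,0],[0.39,2.54,0,0],[0.39,2.54,0,0],[0.39,2.54,0,0],[0.39,2.54,0,0],[0.39,2.54,0,0],[0,0,0,0],[0,0,0,0]]' 1 30
python3 - <<'E'
from h import *
g=grab('scene'); save(g,'s5',(60,60,400,300),2.2)
f=grab('wrist'); save(f,'w5',None,1.2)
E
```

```text
t: 15.0
eef_pos: [0.477, -0.2402, 0.285]
ee_rot: [-3.136, -0.001, -1.57]
force: [0.6, 0.3, -1.7]
width: 0.0518
t: 16.8
eef_pos: [0.5379, 0.1667, 0.2808]
ee_rot: [3.14, -0.001, -1.569]
force: [0.4, -0.3, -1.5]
width: 0.0516
```

View pics/s5.png

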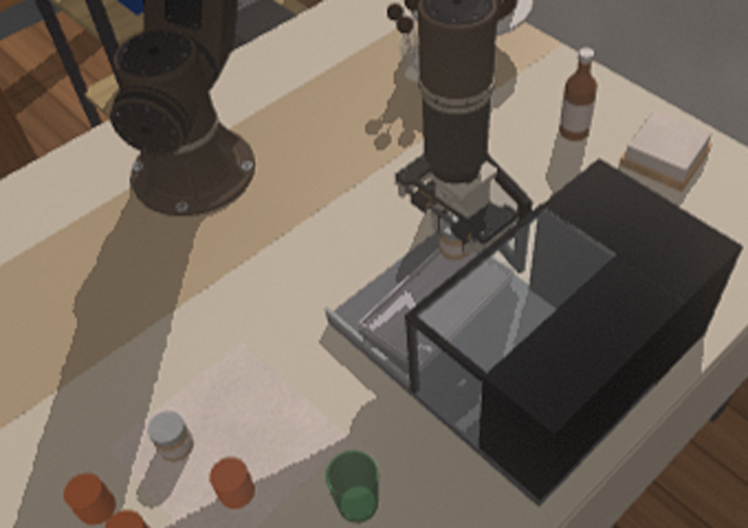

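View pics/w5.png

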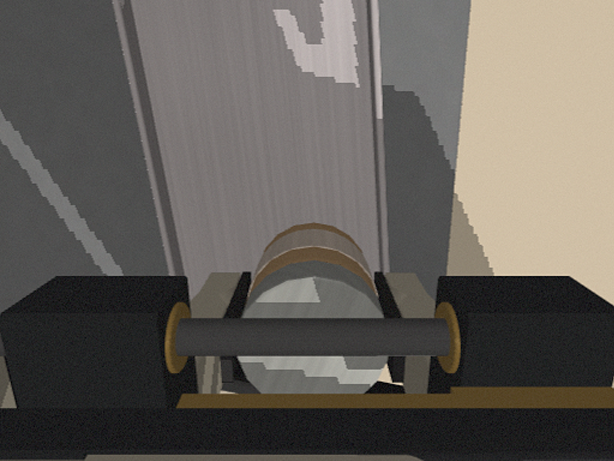

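```bash
python3 -m handwheel '[[0,0,-1.5,0],[0,0,-1.5,0],[0,0,-1,0],[0,0,-0.5,0],[0,0,-0.3,0],[0,0,-0.2,0],[0,0,-0.2,0],[0,0,-0.1,0],[0,0,0,0],[0,0,0,0]]' 1 30
```

```text
t: 17.9
eef_pos: [0.5383, 0.1665, 0.2289]
ee_rot: [-3.141, 0.0, -1.57]
force: [-0.1, 1.0, -2.4]
width: 0.0518
```

```bash
python3 -m handwheel '[[0,0,-0.1,0],[0,0,-0.1,0],[0,0,0,0],[0,0,0,0]]' 1 30
```

```text
t: 18.3
eef_pos: [0.5383, 0.1664, 0.2266]
ee_rot: [3.141, -0.0, -1.57]
force: [-0.4, -0.1, -1.8]
width: 0.0512
```

```bash
python3 -m handwheel '[[0,0,-0.1,0],[0,0,0,0],[0,0,0,0]]' 1 30; python3 -m handwheel '[[0,0,-0.1,0],[0,0,0,0],[0,0,0,0]]' 1 30
```

```text
t: 18.6
eef_pos: [0.5383, 0.1665, 0.2258]
ee_rot: [-3.141, 0.0, -1.57]
force: [0.7, 0.1, 0.2]
width: 0.0517
t: 18.9
eef_pos: [0.5383, 0.1665, 0.2257]
ee_rot: [-3.141, 0.0, -1.57]
force: [-4.5, -0.1, 10.1]
width: 0.0516
```

Contact with the tray floor, so I'll release. The opening stays moderate, then I lift.

```bash
python3 -m handwheel '[[0,0,0.1,0],[0,0,0,0],[0,0,0,0],[0,0,0,0],[0,0,0,0],[0,0,0,0]]' 0.1
python3 -m handwheel '[[0,0,1,0],[0,0,2,0],[0,0,3,0],[0,0,4,0],[0,0,2,0],[0,0,0,0]]'
python3 - <<'E'
from h import *
f=grab('wrist'); save(f,'w6',None,1.2)
g=grab('top'); P=cloud(g); save(g,'t6',(190,140,440,260),3)
m=((P[...,2]>.045)&(P[...,2]<.08)&(P[...,0]<.65)&(P[...,0]>.35)&(P[...,1]<-.12)&(P[...,1]>-.6)).astype(np.uint8)
n,l,st,c=cv2.connectedComponentsWithStats(m)
for i in range(1,n):
    if st[i,4]>30:
        k=(l==i)&(P[...,2]>.055); (cx,cy),r=cv2.minEnclosingCircle((P[k][:,:2]*1000).astype(np.float32)); print(st[i,4],cx,cy,r,f['image'][l==i].mean(0))
E
```

```text
t: 19.5
eef_pos: [0.5383, 0.1664, 0.2255]
ee_rot: [3.141, -0.0, -1.57]
force: [-0.9, 0.6, 0.8]
width: 0.0788
t: 20.1
eef_pos: [0.5391, 0.1668, 0.3502]
ee_rot: [-3.135, 0.003, -1.57]
force: [0.8, 0.4, -0.3]
width: 0.0788
183 590.4697265625 -335.9422302246094 25.708900451660156 [129.32786885 120.05464481 104.39344262]
190 555.2892456054688 -480.97674560546875 26.89107322692871 [188.89473684 174.97368421 150.88421053]
185 466.0131530761719 -356.0623474121094 25.98941421508789 [116.8        108.97837838  95.33513514]
199 468.80535888671875 -492.02630615234375 27.46287727355957 [185.43718593 171.84422111 148.34170854]
```

View pics/w6.png

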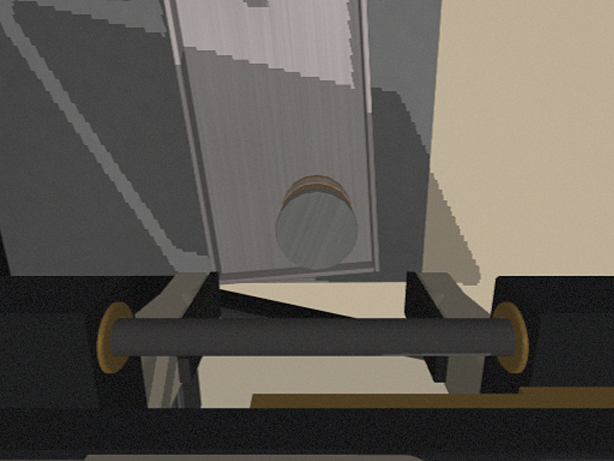

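View pics/t6.png

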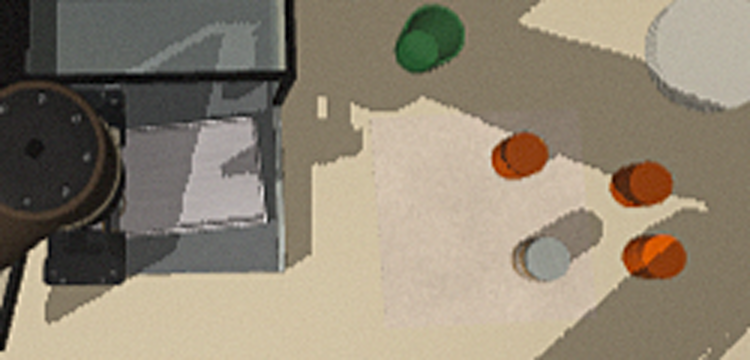

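```bash
python3 -m handwheel '[[-0.456,-3.27,0,0],[-0.456,-3.27,0,0],[-0.456,-3.27,0,0],[-0.456,-3.27,0,0],[-0.456,-3.27,0,0],[-0.456,-3.27,0,0],[-0.456,-3.27,0,0],[-0.456,-3.27,0,0],[-0.456,-3.27,0,0],[-0.456,-3.27,0,0],[-0.456,-3.27,0,0],[-0.456,-3.27,0,0],[-0.456,-3.27,0,0],[-0.456,-3.27,0,0],[-0.456,-3.27,0,0],[-0.456,-3.27,0,0],[0,0,0,0],[0,0,0,0]]' 0
python3 - <<'E'
from h import *
f=grab('wrist'); save(f,'w7',None,1.5); print(proj(f,(.466,-.3561,.064)))
E
```

```text
t: 22.0
eef_pos: [0.4647, -0.3573, 0.3442]
ee_rot: [3.139, 0.001, -1.572]
force: [-0.1, 0.7, 0.3]
width: 0.0878
(np.float64(258.4024542148695), np.float64(188.79314213837048))
```

View pics/w7.png

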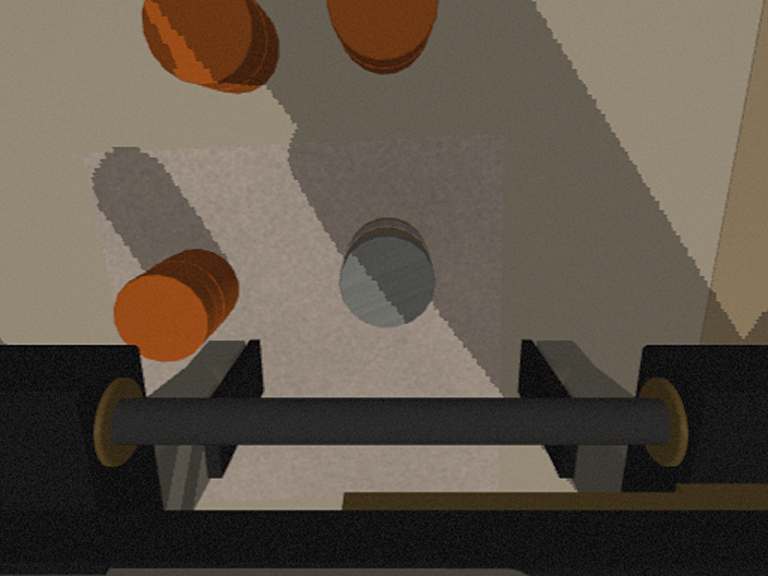

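```bash
python3 -m handwheel '[[0.1,0.1,-2.3,0],[0,0,-3,0],[0,0,-3,0],[0,0,-2,0],[0,0,-2,0],[0,0,-1,0],[0,0,-1,0],[0,0,0,0],[0,0,0,0]]' 0
python3 -m handwheel '[[0,0,0,0],[0,0,0,0],[0,0,0,0],[0,0,0,0],[0,0,0,0],[0,0,0,0],[0,0,0,0],[0,0,0,0],[0,0,0,0]]' 1 30
python3 -m handwheel '[[0,0,1,0],[0,0,2,0],[0,0,3,0],[0,0,2,0],[0,0,0,0]]' 1 30
python3 - <<'E'
from tray import *
f=grab('wrist'); save(f,'w8',None,1)
g=grab('top'); save(g,'t8',(190,140,340,260),5)
P=cloud(g); m=((P[...,2]>.07)&(P[...,2]<.11)&(P[...,0]<.65)&(P[...,0]>.35)&(P[...,1]>-.05)&(P[...,1]<.22))
(cx,cy),r=cv2.minEnclosingCircle((P[m][:,:2]*1000).astype(np.float32)); print(m.sum(),cx,cy,r,np.median(P[m][:,2]))
E
```

```text
t: 22.95
eef_pos: [0.4667, -0.3557, 0.2032]
ee_rot: [-3.141, -0.0, -1.57]
force: [-0.8, 0.3, 0.1]
width: 0.0874
t: 23.85
eef_pos: [0.4663, -0.3558, 0.2028]
ee_rot: [3.142, -0.0, -1.57]
force: [-0.9, 0.6, 2.8]
width: 0.0517
t: 24.35
eef_pos: [0.4673, -0.3562, 0.2863]
ee_rot: [-3.136, -0.002, -1.57]
force: [-0.0, 0.7, -1.4]
width: 0.0515
182 575.7664794921875 185.7684326171875 66.60767364501953 0.08848863752084771
```

View pics/w8.png

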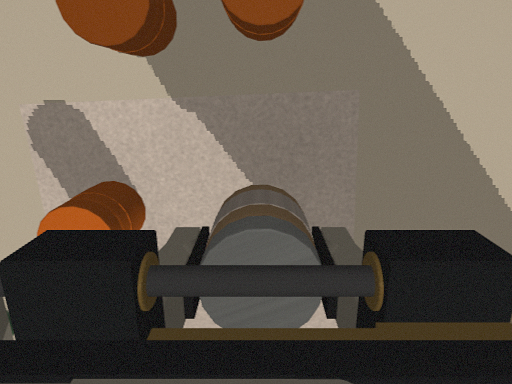

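View pics/t8.png

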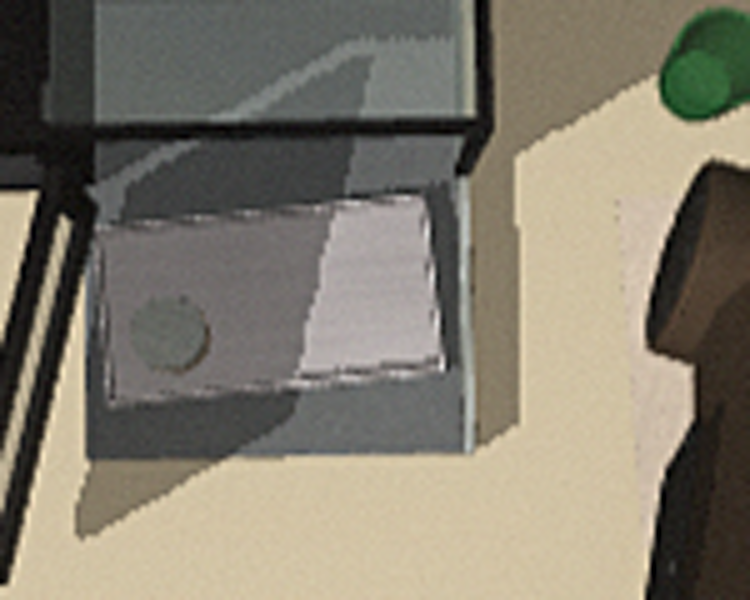

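```bash
python3 -m handwheel '[[0.533,2.53,0,0],[0.533,2.53,0,0],[0.533,2.53,0,0],[0.533,2.53,0,0],[0.533,2.53,0,0],[0.533,2.53,0,0],[0.533,2.53,0,0],[0.533,2.53,0,0],[0.533,2.53,0,0],[0.533,2.53,0,0],[0.533,2.53,0,0],[0.533,2.53,0,0],[0.533,2.53,0,0],[0.533,2.53,0,0],[0.533,2.53,0,0],[0,0,0,0],[0,0,0,0]]' 1 30
python3 -m handwheel '[[0,0,-1.5,0],[0,0,-1.5,0],[0,0,-1,0],[0,0,-0.5,0],[0,0,-0.3,0],[0,0,-0.2,0],[0,0,-0.2,0],[0,0,0,0],[0,0,0,0]]' 1 30
python3 - <<'E'
from h import *
f=grab('wrist'); save(f,'w9',None,1)
g=grab('scene'); save(g,'s9',(180,100,400,250),3.4)
E
```

```text
t: 26.15
eef_pos: [0.5458, 0.0241, 0.2814]
ee_rot: [3.139, -0.001, -1.569]
force: [-0.6, -1.1, -1.6]
width: 0.0514
t: 27.05
eef_pos: [0.5464, 0.0238, 0.2309]
ee_rot: [-3.141, 0.0, -1.57]
force: [-0.2, -0.3, -2.0]
width: 0.0519
```

View pics/w9.png

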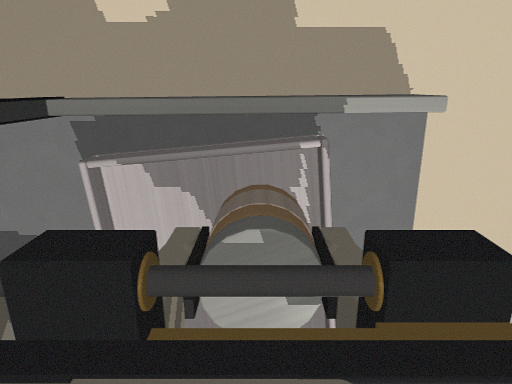

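View pics/s9.png

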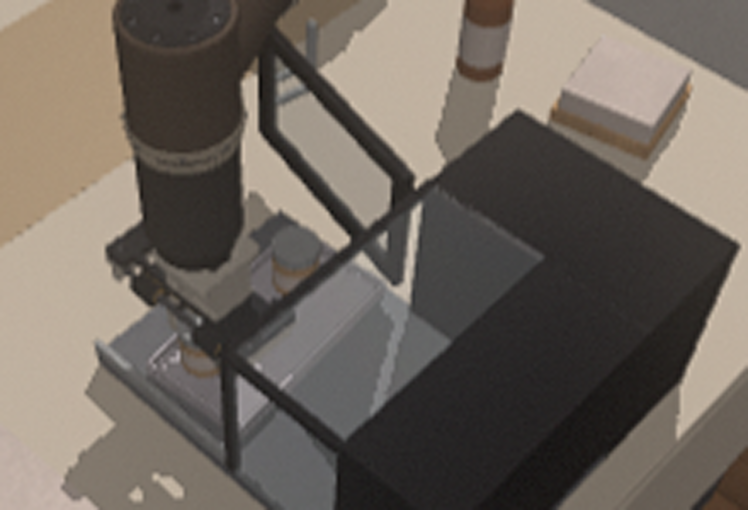

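```bash
python3 -m handwheel '[[0,0,-0.1,0],[0,0,-0.1,0],[0,0,-0.1,0],[0,0,0,0],[0,0,0,0]]' 1 30; python3 -m handwheel '[[0,0,-0.1,0],[0,0,0,0],[0,0,0,0]]' 1 30
```

```text
t: 27.65
eef_pos: [0.5462, 0.0237, 0.2276]
ee_rot: [3.141, -0.0, -1.57]
force: [0.6, -0.7, -1.4]
width: 0.0512
t: 27.95
eef_pos: [0.5463, 0.0238, 0.2268]
ee_rot: [-3.141, 0.0, -1.57]
force: [-0.2, -0.2, -0.3]
width: 0.0513
```

```bash
python3 -m handwheel '[[0,0,-0.05,0],[0,0,0,0],[0,0,0,0]]' 1 30
```

```text
t: 28.25
eef_pos: [0.5463, 0.0238, 0.2268]
ee_rot: [-3.141, 0.0, -1.57]
force: [-2.4, 0.7, 5.9]
width: 0.0514
```

```bash
python3 -m handwheel '[[0,0,0.05,0],[0,0,0,0],[0,0,0,0],[0,0,0,0],[0,0,0,0],[0,0,0,0]]' 0.1
python3 -m handwheel '[[0,0,1,0],[0,0,2,0],[0,0,3,0],[0,0,4,0],[0,0,3,0],[-1.5,0,2,0],[-3,0,2,0],[-3,0,0,0],[-3,0,0,0],[0,0,0,0]]'
python3 - <<'E'
from tray import *
g=grab('top'); save(g,'t10',(190,140,340,260),5)
g=grab('wrist'); save(g,'w10')
E
```

```text
t: 28.85
eef_pos: [0.5463, 0.0237, 0.2266]
ee_rot: [3.141, -0.0, -1.57]
force: [-0.4, 0.7, 0.4]
width: 0.0788
t: 29.85
eef_pos: [0.4381, 0.023, 0.3979]
ee_rot: [-3.14, 0.001, -1.57]
force: [0.6, 0.8, 0.5]
width: 0.0789
```

View pics/t10.png

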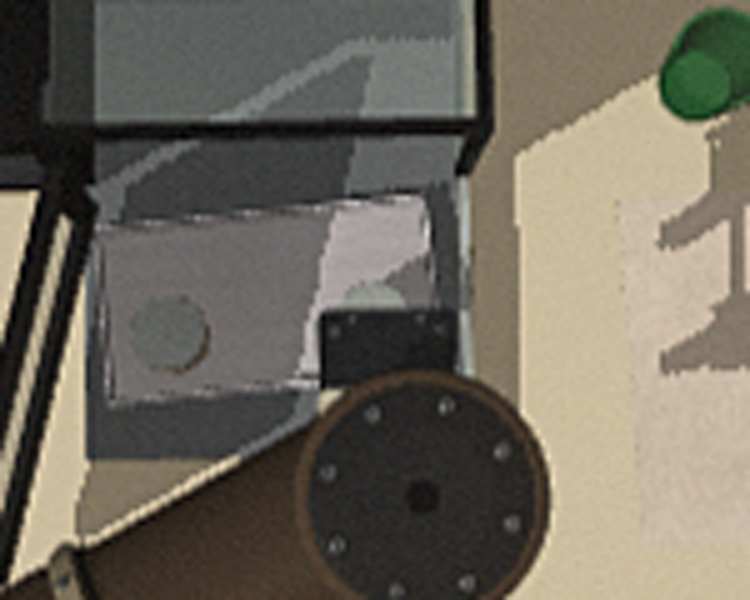

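View pics/w10.png

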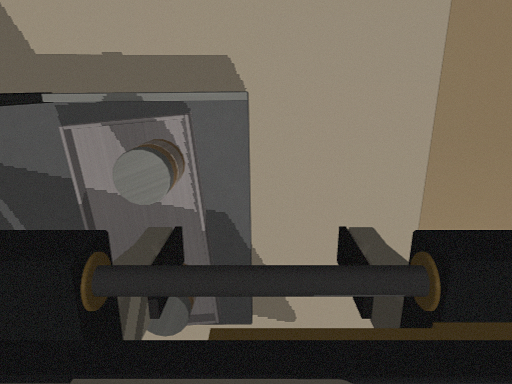

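```bash
python3 -m handwheel '[[1.6,1.7,0,0.023],[1.6,1.7,0,0.023],[1.6,1.7,0,0.023],[1.6,1.7,0,0.023],[0,0,-3,0],[0,0,-3,0],[0,0,-3,0],[0,0,-2,0],[0,0,0,0],[0,0,0,0]]' 0
python3 - <<'E'
from h import *
f=grab('wrist'); save(f,'w11',None,1.5)
s=arm.get_state(); print(s['eef_pos'],s['ee_rot'])
for p in [(.5021,.0909,.04)]: print(proj(f,p))
E
```

```text
t: 30.95
eef_pos: [0.5061, 0.0919, 0.2869]
ee_rot: [3.141, -0.001, -1.478]
force: [-0.3, 0.2, 0.3]
width: 0.0876
[0.50623967 0.09202143 0.28758891] [-3.14052855e+00 -1.49076827e-05 -1.47809127e+00]
(np.float64(266.65005786239954), np.float64(200.58421825943745))
```

View pics/w11.png

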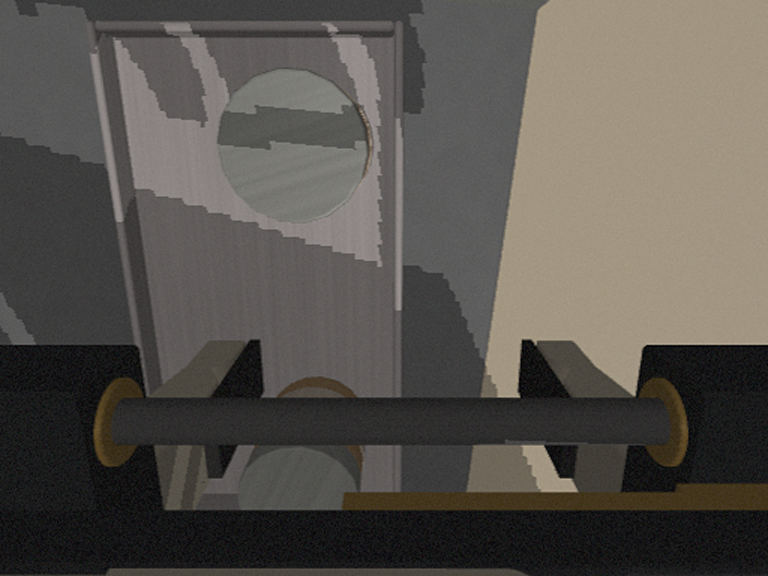

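```bash
python3 -m handwheel '[[-0.4,-0.1,0,0],[0,0,-2,0],[0,0,-2,0],[0,0,-2,0],[0,0,-1,0],[0,0,-0.5,0],[0,0,-0.5,0],[0,0,0,0],[0,0,0,0]]' 0
python3 - <<'E'
from h import *
f=grab('wrist'); save(f,'w12',None,1)
g=grab('scene'); save(g,'s12',(180,100,400,250),3.4)
E
```

```text
t: 31.9
eef_pos: [0.5015, 0.0909, 0.2072]
ee_rot: [-3.141, 0.0, -1.478]
force: [0.4, -0.3, 0.3]
width: 0.0877
```

View pics/w12.png

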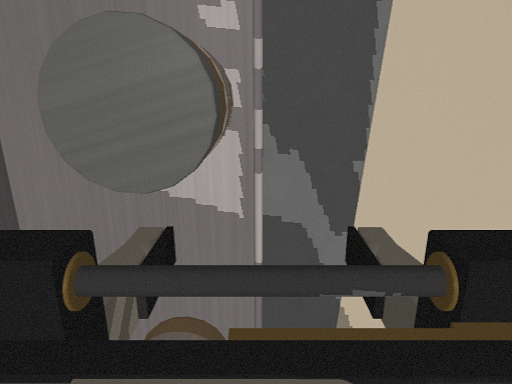

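View pics/s12.png

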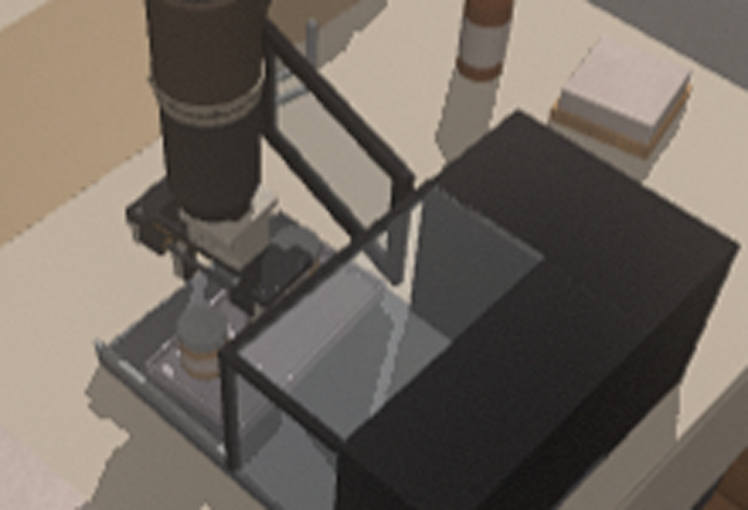

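```bash
python3 -m handwheel '[[0,0,0,0],[0,0,0,0],[0,0,0,0],[0,0,0,0],[0,0,0,0],[0,0,0,0],[0,0,0,0],[0,0,0,0],[0,0,0,0],[0,0,0,0],[0,0,0,0],[0,0,0,0],[0,0,0,0],[0,0,0,0]]' 1 30
python3 -m handwheel '[[0,0,0,-0.014],[0,0,0,-0.014],[0,0,0,-0.014],[0,0,0,-0.014],[0,0,0,-0.014],[0,0,0,-0.014],[0,0,0,0],[0,0,0,0]]'
python3 - <<'E'
from h import *
f=grab('wrist'); save(f,'w13',None,1)
g=grab('top'); save(g,'t13',(190,140,340,260),5)
E
```

```text
t: 33.4
eef_pos: [0.5015, 0.0908, 0.2067]
ee_rot: [-3.141, 0.0, -1.478]
force: [1.4, 0.2, -1.8]
width: 0.0038
t: 34.2
eef_pos: [0.5012, 0.0908, 0.2067]
ee_rot: [-3.142, 0.0, -1.562]
force: [-1.3, 2.9, 3.1]
width: 0.0034
```

View pics/w13.png

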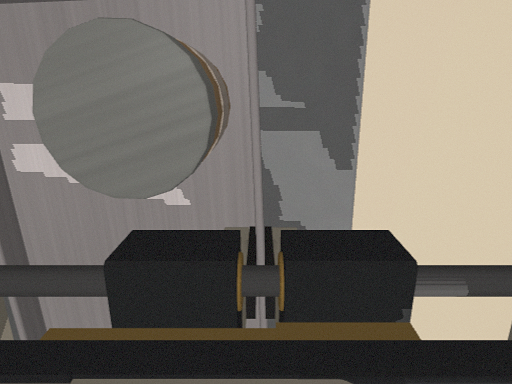

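View pics/t13.png

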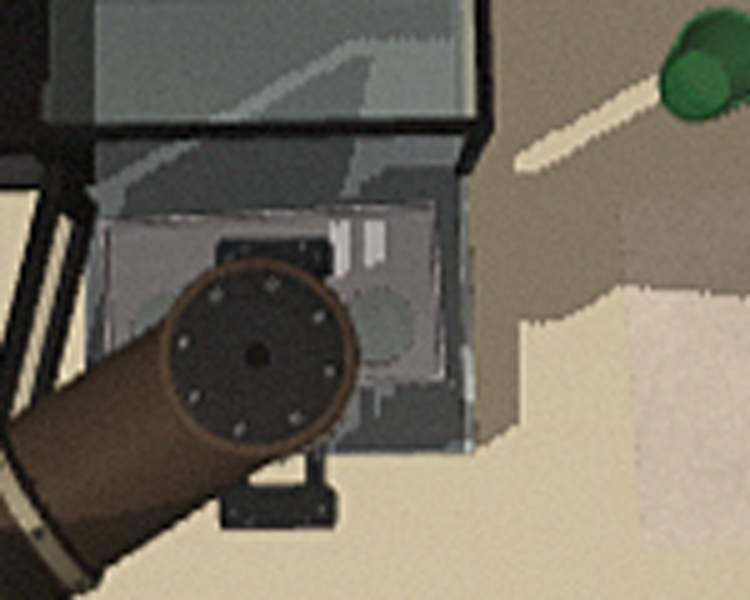

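```bash
python3 -m handwheel '[[0,-0.2,0,-0.015],[0,-0.2,0,-0.015],[0,-0.2,0,0],[0,-0.2,0,0],[0,-0.2,0,0],[0,0,0,0],[0,0,0,0]]' 1 45
python3 - <<'E'
from h import *
f=grab('wrist'); save(f,'w14',None,1)
g=grab('top'); save(g,'t14',(190,140,340,260),5)
E
```

```text
t: 35.0
eef_pos: [0.5014, 0.0805, 0.2067]
ee_rot: [-3.141, -0.0, -1.592]
force: [2.7, 1.4, 0.9]
width: 0.0037
```

View pics/w14.png

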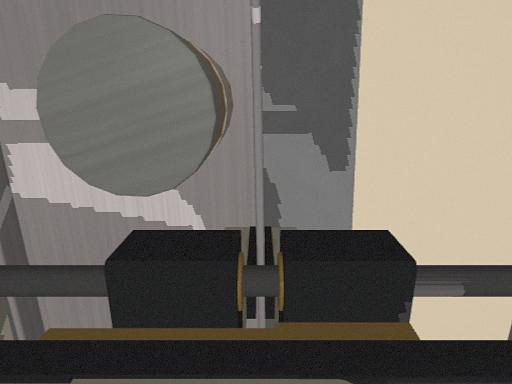

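View pics/t14.png

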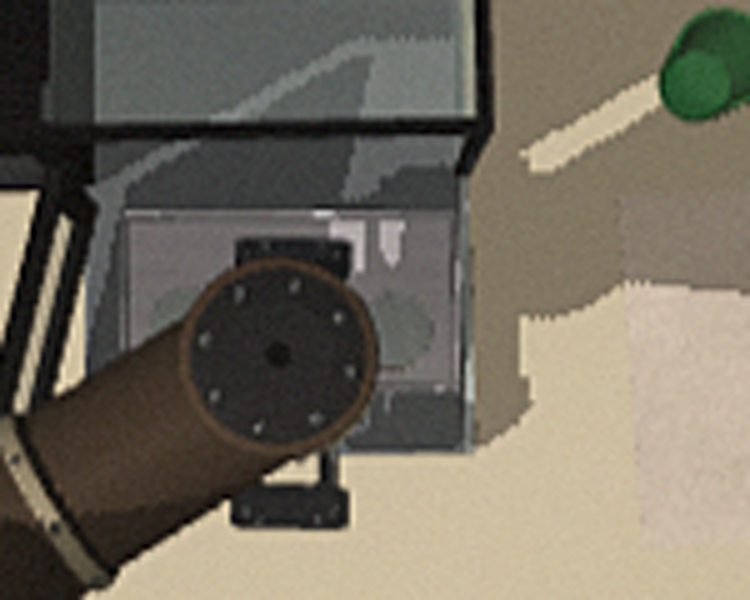

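```bash
python3 -m handwheel '[[0,-0.1,0,0],[0,-0.1,0,0],[0,0,0,0],[0,0,0,0]]' 1 45; python3 -m handwheel '[[0,-0.1,0,0],[0,-0.1,0,0],[0,0,0,0],[0,0,0,0]]' 1 45
python3 - <<'E'
from h import *
f=grab('wrist'); save(f,'w14',None,1)
g=grab('top'); save(g,'t15',(210,160,300,240),8)
E
```

```text
t: 35.5
eef_pos: [0.5013, 0.0796, 0.2068]
ee_rot: [-3.141, 0.001, -1.592]
force: [-2.6, 9.6, 2.4]
width: 0.0039
t: 35.9
eef_pos: [0.501, 0.0782, 0.2067]
ee_rot: [-3.141, 0.002, -1.592]
force: [-5.4, 14.9, 4.0]
width: 0.0032
```

View pics/t15.png

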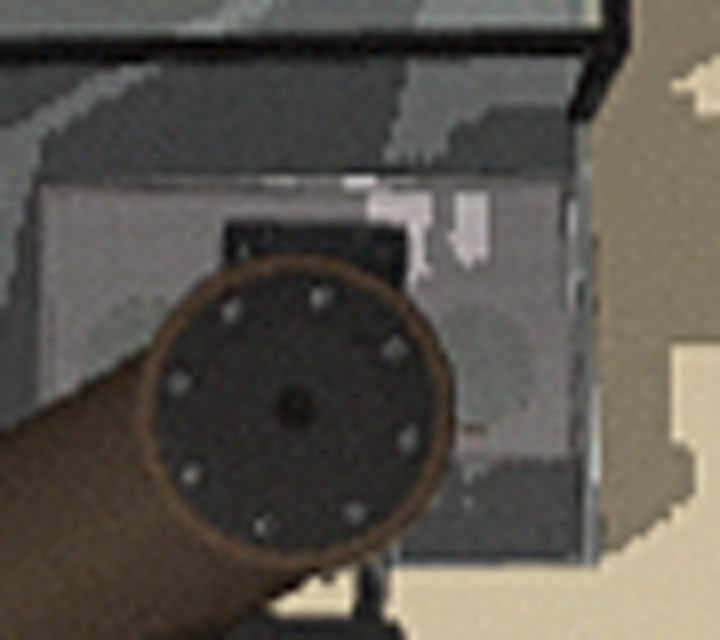

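```bash
python3 -m handwheel '[[0.3,0.01,0,0],[0.5,0.01,0,0],[0.7,0.01,0,0],[0.7,0.01,0,0],[0.7,0.01,0,0],[0.5,0,0,0],[0.3,0,0,0],[0,0,0,0],[0,0,0,0]]'
python3 - <<'E'
from h import *
g=grab('top'); save(g,'t16',(190,130,310,240),6)
g=grab('wrist'); save(g,'w16')
E
```

```text
t: 36.9
eef_pos: [0.5324, 0.0773, 0.2057]
ee_rot: [3.129, -0.002, -1.594]
force: [-30.8, 20.3, 26.4]
width: 0.0036
```

View pics/t16.png

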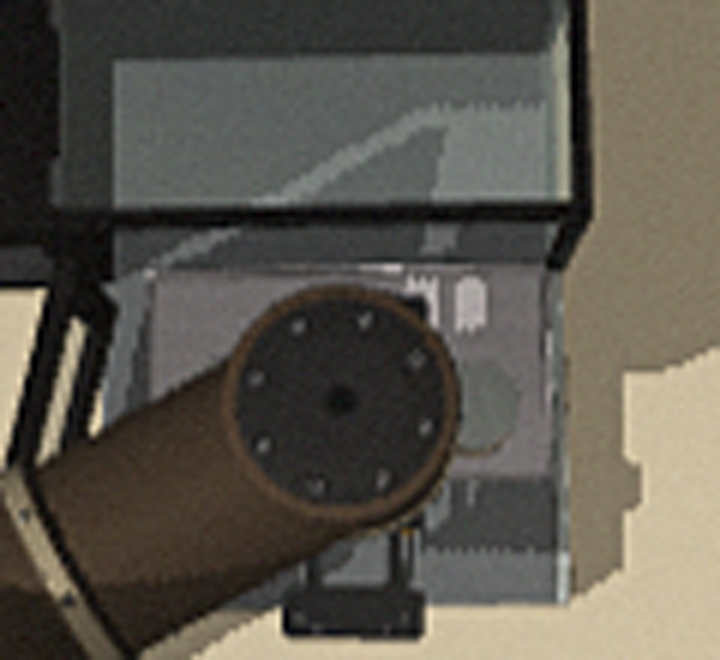

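View pics/w16.png

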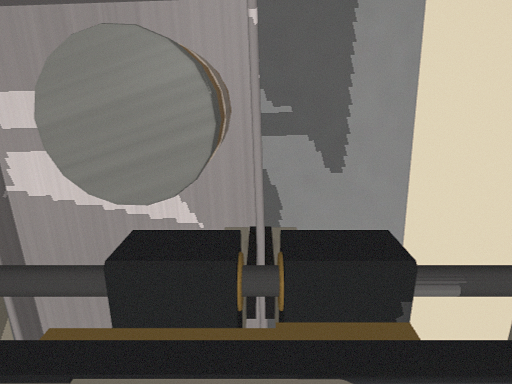

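```bash

python3 - <<'E'
from h import *
g=grab('scene'); save(g,'s16',(190,110,350,240),5)
g=grab('top'); save(g,'t17',(240,150,300,210),12)
s=arm.get_state(); print(s['force'],s['eef_pos'],s['q'])
E
```

```text
[-31.14915434  20.02304218  26.48309666] [0.53235748 0.07733124 0.20571443] [ 0.50683931  0.35599026 -0.51993282 -0.00761409 -0.70696976 -0.52421571]
```

View pics/s16.png

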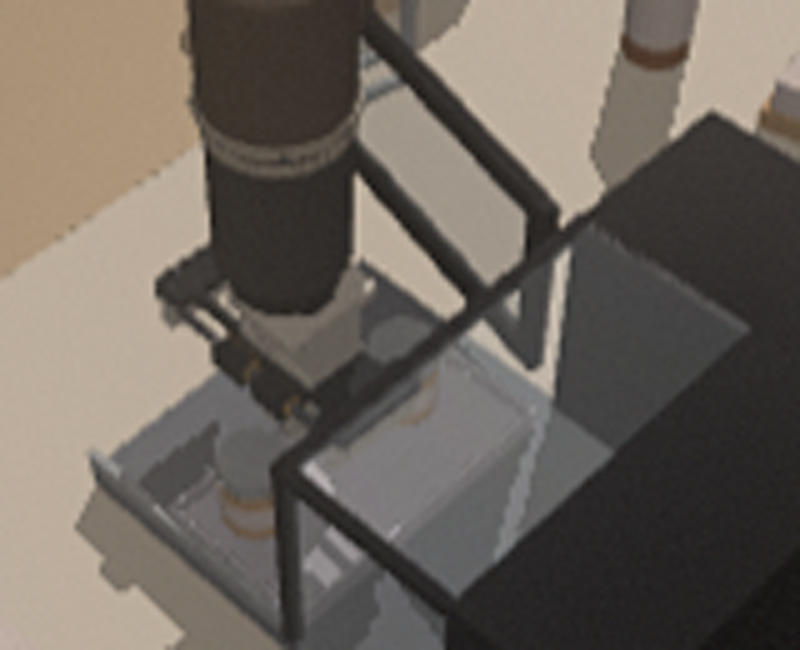

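View pics/t17.png

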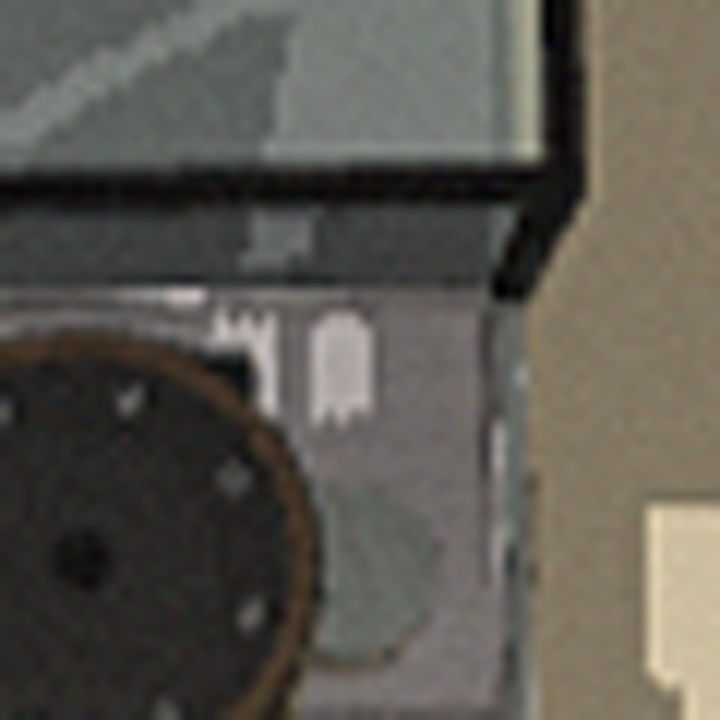

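```bash
python3 -m handwheel '[[-0.5,0,0,0],[-0.5,0.1,0,0],[0,0.2,0,0],[0,0.1,0,0],[0,0.1,0,0],[0,0,0,0]]'; python3 -m handwheel '[[0.3,0,0,0.0],[0.4,0,0,0],[0.5,0,0,0],[0.5,0,0,0],[0.3,0,0,0],[0,0,0,0]]'
```

```text
t: 37.7
eef_pos: [0.5279, 0.0818, 0.2061]
ee_rot: [3.14, -0.001, -1.593]
force: [-0.9, 0.4, -4.4]
width: 0.0035
t: 38.3
eef_pos: [0.549, 0.0823, 0.2067]
ee_rot: [-3.141, 0.0, -1.592]
force: [-0.6, -0.8, -4.6]
width: 0.0037
```

```bash
python3 -m handwheel '[[0.4,0,0,0],[0.6,0,0,0],[0.6,0,0,0],[0.4,0,0,0],[0,0,0,0]]'
python3 - <<'E'
from h import *
g=grab('top'); save(g,'t18',(190,130,310,240),6)
g=grab('scene'); save(g,'s18',(190,100,350,230),5)
E
```

```text
t: 38.8
eef_pos: [0.5692, 0.0823, 0.2067]
ee_rot: [-3.141, 0.0, -1.592]
force: [1.1, -1.0, -4.2]
width: 0.0035
```

View pics/t18.png

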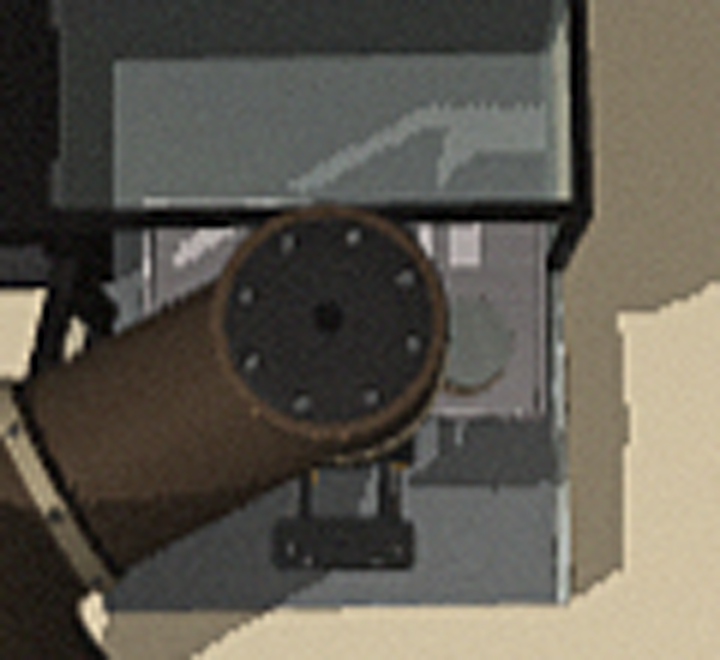

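View pics/s18.png

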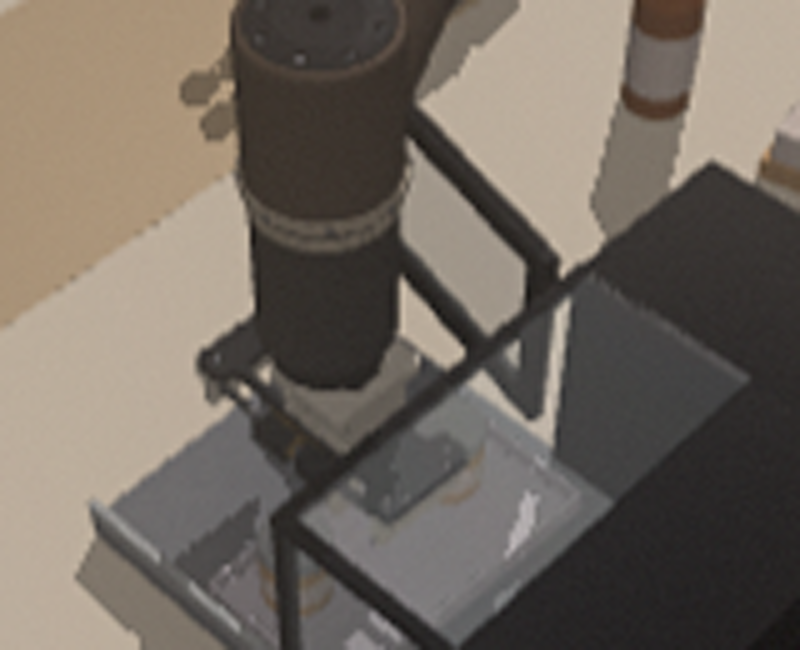

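```bash
python3 -m handwheel '[[0.4,0,0,0],[0.6,0,0,0],[0.5,0,0,0],[0.4,0,0,0],[0.3,0,0,0],[0,0,0,0]]'
python3 - <<'E'
from h import *
g=grab('scene'); save(g,'s19',(190,100,350,230),5)
E
```

```text
t: 39.5
eef_pos: [0.5909, 0.0823, 0.2067]
ee_rot: [-3.141, 0.0, -1.592]
force: [0.5, -0.7, -4.7]
width: 0.0033
```

View pics/s19.png

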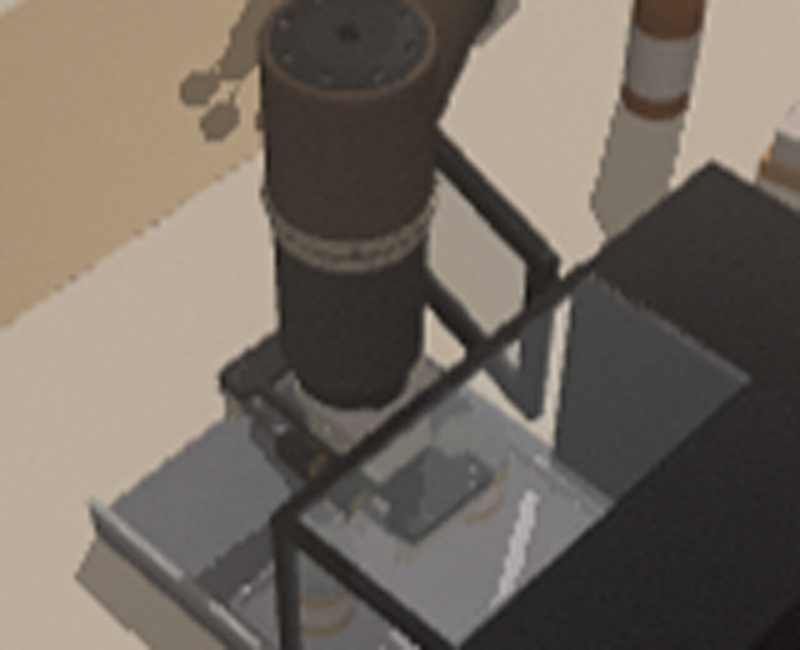

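```bash
python3 -m handwheel '[[0,-0.1,0,0],[0,-0.1,0,0],[0,0,0,0],[0,0,0,0]]'; python3 -m handwheel '[[0,-0.1,0,0],[0,0,0,0],[0,0,0,0]]'
```

```text
t: 39.95
eef_pos: [0.5901, 0.0803, 0.2067]
ee_rot: [3.141, 0.0, -1.592]
force: [-1.2, 2.0, -4.1]
width: 0.0037
t: 40.25
eef_pos: [0.5899, 0.0795, 0.2065]
ee_rot: [3.141, 0.0, -1.592]
force: [-3.1, 3.4, -4.6]
width: 0.0035
```

```bash
python3 - <<'E'
from h import *
g=grab('top'); save(g,'t20',(190,130,310,240),6)
g=grab('wrist'); save(g,'w20')
E
```

```text
(no output)
```

View pics/t20.png

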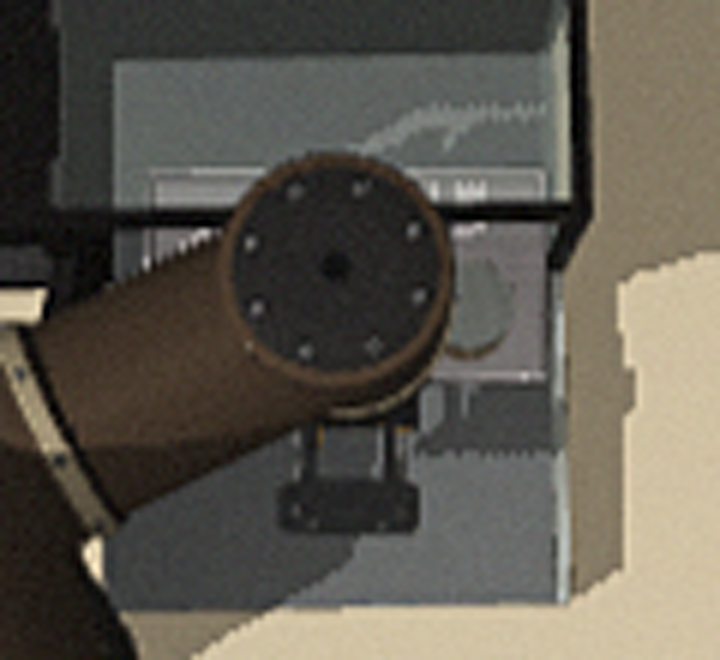

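View pics/w20.png

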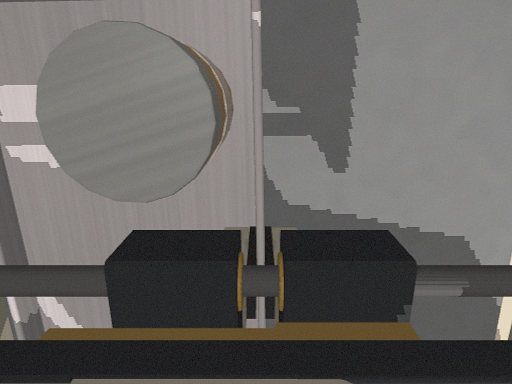

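```bash
python3 -m handwheel '[[0,-0.1,0,0],[0,0,0,0],[0,0,0,0]]'; python3 -m handwheel '[[0,-0.1,0,0],[0,0,0,0],[0,0,0,0]]'
```

```text
t: 40.65
eef_pos: [0.5897, 0.0787, 0.2064]
ee_rot: [3.141, 0.0, -1.592]
force: [-4.8, 5.4, -4.2]
width: 0.0032
t: 40.95
eef_pos: [0.5896, 0.078, 0.2064]
ee_rot: [3.14, 0.001, -1.592]
force: [-5.3, 8.0, -4.3]
width: 0.0035
```

```bash
python3 - <<'E'
from h import *
np.set_printoptions(precision=4,suppress=True)
g=grab('top')
for u,v in [(240,214),(248,214),(255,214),(248,211),(248,216),(240,205),(248,205),(255,203)]: print(u,v,atd(g,u,v))
s=grab('scene')
# colour-coded: z of points near gripper in scene
P=cloud(s); m=(abs(P[...,0]-.59)<.12)&(abs(P[...,1]-.08)<.05)&(P[...,2]>.1)&(P[...,2]<.3)
for lo in np.arange(.1,.3,.01):
    k=m&(P[...,2]>=lo)&(P[...,2]<lo+.01)
    if k.sum(): print(round(lo,2),k.sum(),P[k].min(0)[:2],P[k].max(0)[:2])
E
```

```text
240 214 [0.5082 0.1056 0.1374]
248 214 [0.508  0.079  0.1367]
255 214 [0.5077 0.0558 0.138 ]
248 211 [0.5175 0.0788 0.1439]
248 216 [0.5011 0.079  0.1432]
240 205 [0.5399 0.1065 0.1111]
248 205 [0.4543 0.0578 1.3386]
255 203 [0.5442 0.0554 0.139 ]
0.1 27 [0.5036 0.0393] [0.5847 0.0911]
0.11 74 [0.4937 0.0371] [0.5945 0.06  ]
0.12 25 [0.4945 0.0385] [0.5968 0.0823]
0.13 136 [0.4926 0.0385] [0.6059 0.0967]
0.14 31 [0.5001 0.041 ] [0.6109 0.0812]
0.15 16 [0.5745 0.0517] [0.614  0.0548]
0.17 1 [0.6206 0.0851] [0.6206 0.0851]
0.18 14 [0.584 0.038] [0.6302 0.0904]
0.19 134 [0.5769 0.0375] [0.6382 0.1147]
0.2 45 [0.581  0.0399] [0.6281 0.0894]
0.21 166 [0.6543 0.0308] [0.71   0.1281]
0.22 371 [0.5707 0.0303] [0.7097 0.13  ]
0.23 54 [0.5734 0.0319] [0.6366 0.1032]
0.24 56 [0.5605 0.0311] [0.6371 0.1028]
0.25 64 [0.5746 0.0312] [0.637  0.1016]
0.26 64 [0.5636 0.032 ] [0.6376 0.102 ]
0.27 64 [0.5677 0.0309] [0.6375 0.1011]
0.28 63 [0.5693 0.0308] [0.6381 0.0998]
0.29 66 [0.5694 0.0309] [0.6366 0.0981]
```

```bash
python3 -m handwheel '[[0,0.1,0,0],[0,0,0,0],[0,0,0,0],[0,0,0,0],[0,0,0,0],[0,0,0,0],[0,0,0,0],[0,0,0,0],[0,0,0,0],[0,0,0,0],[0,0,0,0],[0,0,0,0]]' 0 40
python3 -m handwheel '[[0,0,1,0],[0,0,1,0],[0,0,1,0],[-1,0,0,0],[-2,0,0,0],[-2,0,0,0],[-2,0,0,0],[-1.5,0,0,0],[0,0,0,0.015],[0,0,0,0.015],[0,0,0,0]]'
python3 - <<'E'
from h import *
g=grab('top'); save(g,'t21',(190,130,310,240),6)
g=grab('scene'); save(g,'s21',(190,100,350,230),5)
E
```

```text
t: 42.25
eef_pos: [0.5903, 0.0782, 0.2067]
ee_rot: [3.142, -0.0, -1.592]
force: [-0.7, 0.2, 0.8]
width: 0.0868
t: 43.35
eef_pos: [0.5058, 0.0784, 0.2369]
ee_rot: [-3.141, 0.0, -1.561]
force: [-0.7, -0.3, -0.5]
width: 0.0877
```

View pics/t21.png

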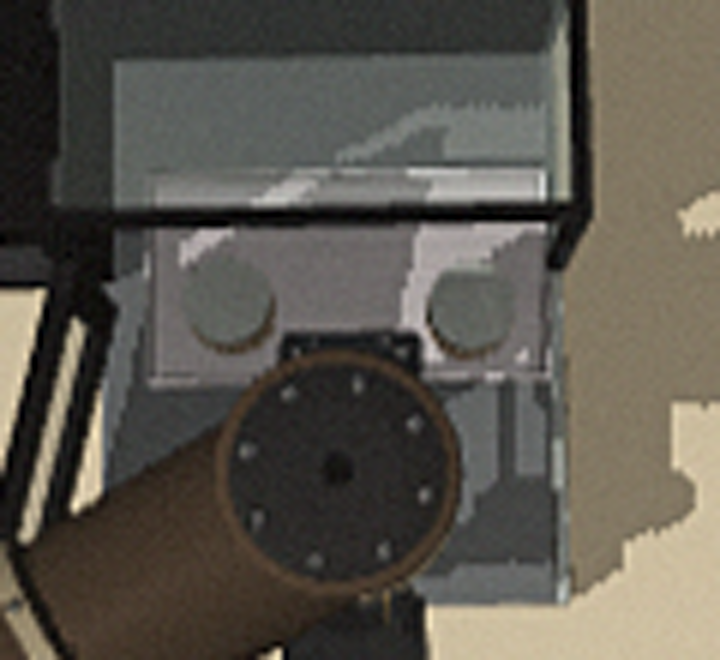

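View pics/s21.png

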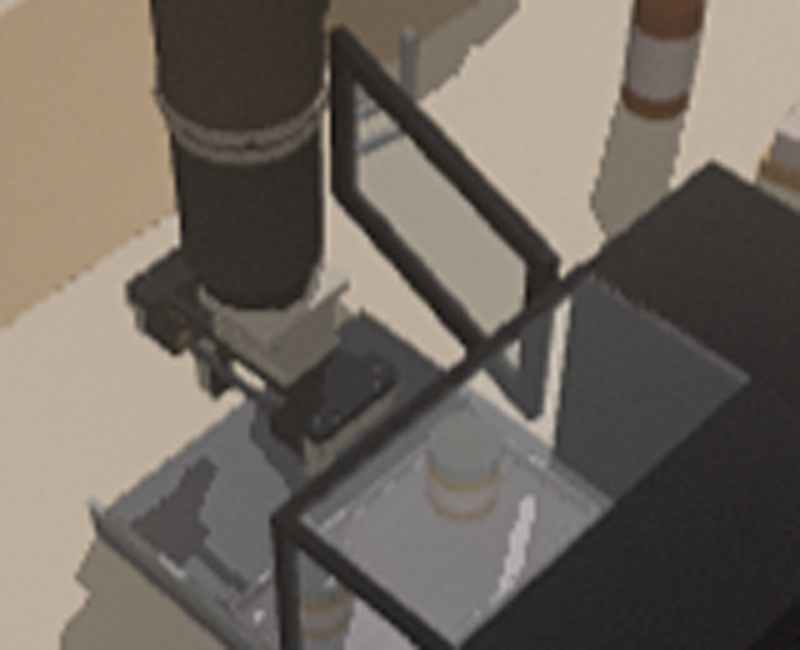

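```bash
python3 -m handwheel '[[0,0,-1,0],[0,0,-1,0],[0,0,-0.8,0],[0.5,0,0,0],[0.5,0,0,0],[0.5,0,0,0],[0.5,0,0,0],[0.5,0,0,0],[0.5,0,0,0],[0.5,0,0,0],[0.5,0,0,0],[0.5,0,0,0],[0,0,0,0],[0,0,0,0]]'
python3 - <<'E'
from h import *
g=grab('top'); save(g,'t22',(190,130,310,240),6)
E
```

```text
t: 44.85
eef_pos: [0.5498, 0.078, 0.2084]
ee_rot: [3.14, -0.0, -1.563]
force: [-4.5, 1.3, 0.8]
width: 0.0873
```

View pics/t22.png

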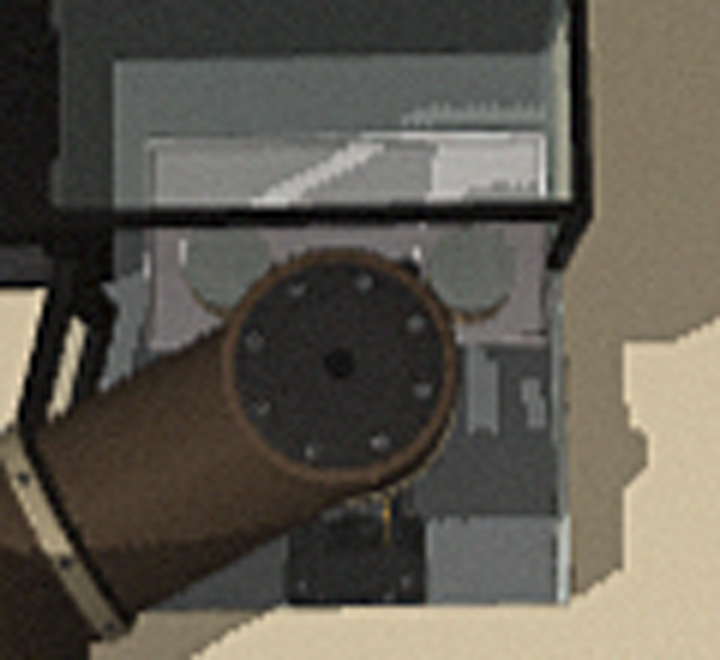

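```bash
python3 -m handwheel '[[-0.4,0,0,0],[0,1,0,0],[0,1,0,0],[0.4,0,0,0],[0.4,0,0,0],[0.4,0,0,0],[0.4,0,0,0],[0.4,0,0,0],[0.4,0,0,0],[0,0,0,0],[0,0,0,0]]'
python3 - <<'E'
from h import *
g=grab('top'); save(g,'t23',(190,130,310,240),6)
E
```

```text
t: 46.0
eef_pos: [0.5694, 0.0991, 0.2083]
ee_rot: [3.139, -0.0, -1.561]
force: [-7.5, 5.6, 3.5]
width: 0.0875
```

View pics/t23.png

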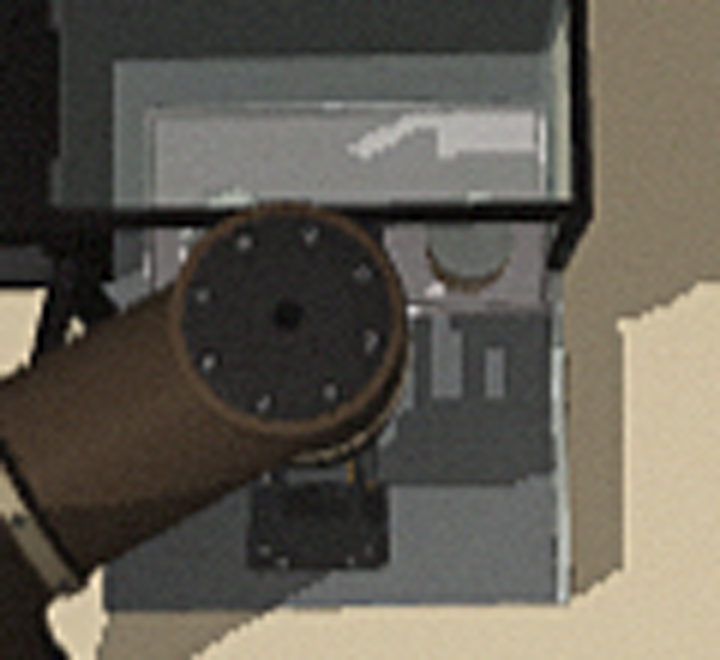

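```bash
python3 -m handwheel '[[0.4,0,0,0],[0.4,0,0,0],[0.4,0,0,0],[0.4,0,0,0],[0,0,0,0],[0,0,0,0]]'
python3 - <<'E'
from h import *
g=grab('top'); save(g,'t24',(190,130,310,240),6)
g=grab('scene'); save(g,'s24',(190,100,350,230),5)
E
```

```text
t: 46.65
eef_pos: [0.5854, 0.0991, 0.2082]
ee_rot: [3.139, 0.0, -1.562]
force: [-7.5, 5.3, 2.2]
width: 0.0873
```

View pics/t24.png

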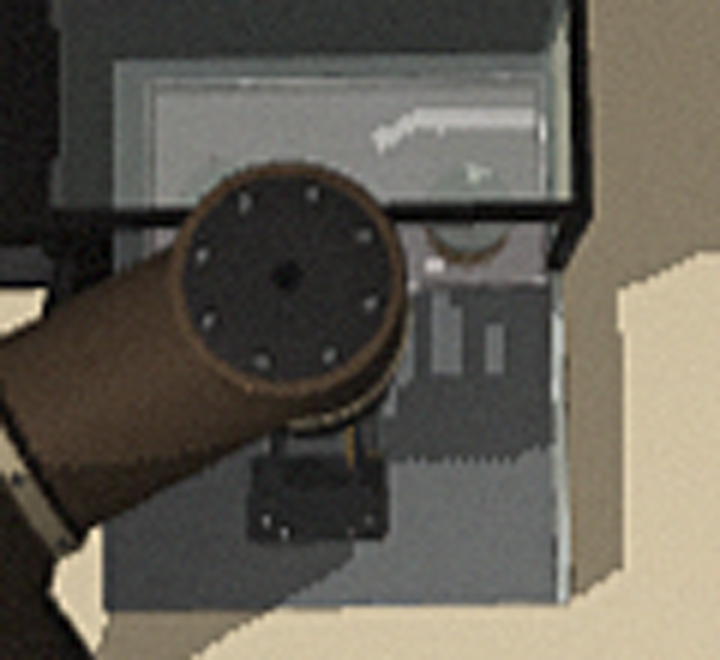

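View pics/s24.png

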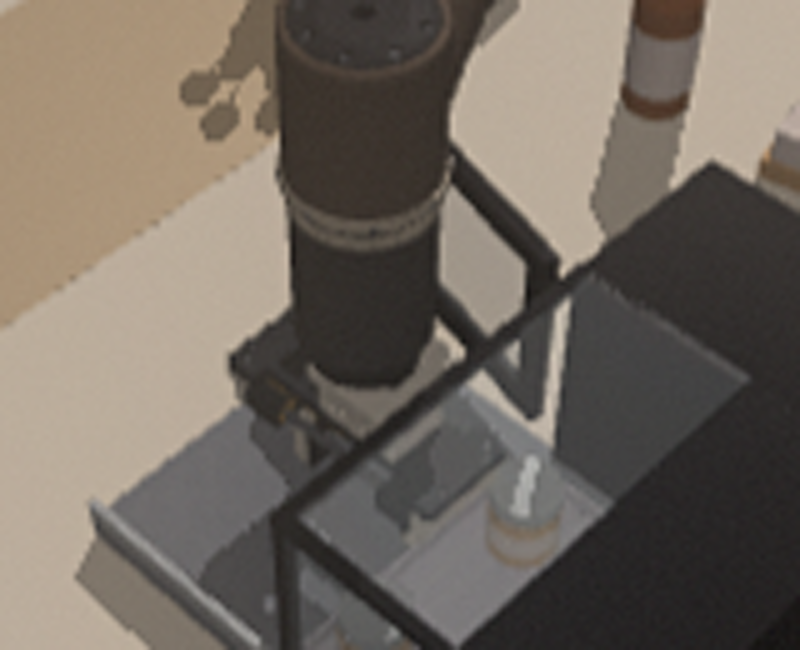

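```bash
python3 -m handwheel '[[0.3,0,0,0],[0.3,0,0,0],[0.3,0,0,0],[0,0,0,0],[0,0,0,0]]'; python3 -m handwheel '[[0.2,0,0,0],[0,0,0,0],[0,0,0,0]]'
```

```text
t: 47.25
eef_pos: [0.5941, 0.0991, 0.2082]
ee_rot: [3.139, -0.0, -1.561]
force: [-8.5, 4.8, 2.7]
width: 0.0879
t: 47.55
eef_pos: [0.5958, 0.0992, 0.2082]
ee_rot: [3.138, -0.0, -1.561]
force: [-10.2, 5.1, 6.1]
width: 0.0878
```

```bash
python3 -m handwheel '[[0.1,0,0,0],[0.1,0,0,0],[0,0,0,0]]'
python3 - <<'E'
from h import *
g=grab('top'); save(g,'t25',(190,130,310,240),6)
g=grab('scene'); save(g,'s25',(190,100,350,230),5)
E
```

```text
t: 47.85
eef_pos: [0.5978, 0.0992, 0.2082]
ee_rot: [3.138, -0.0, -1.561]
force: [-10.6, 7.4, 6.2]
width: 0.0878
```

View pics/t25.png

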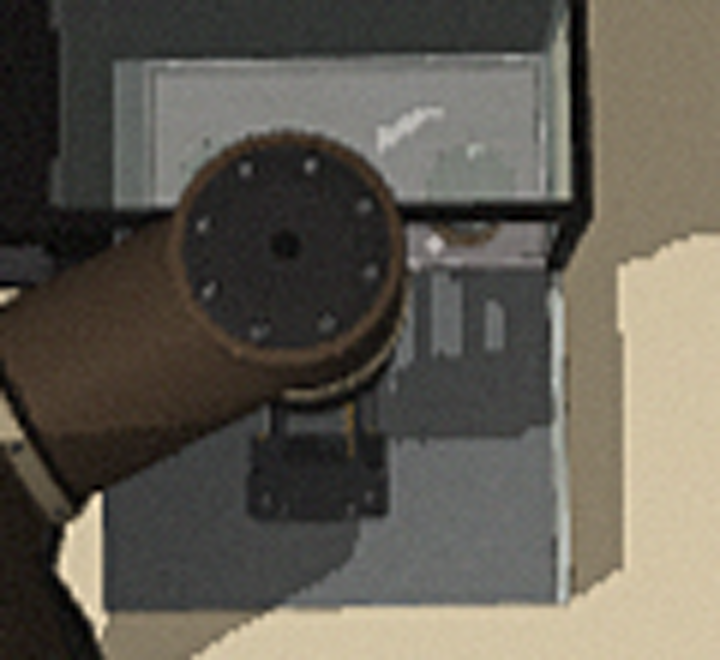

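View pics/s25.png

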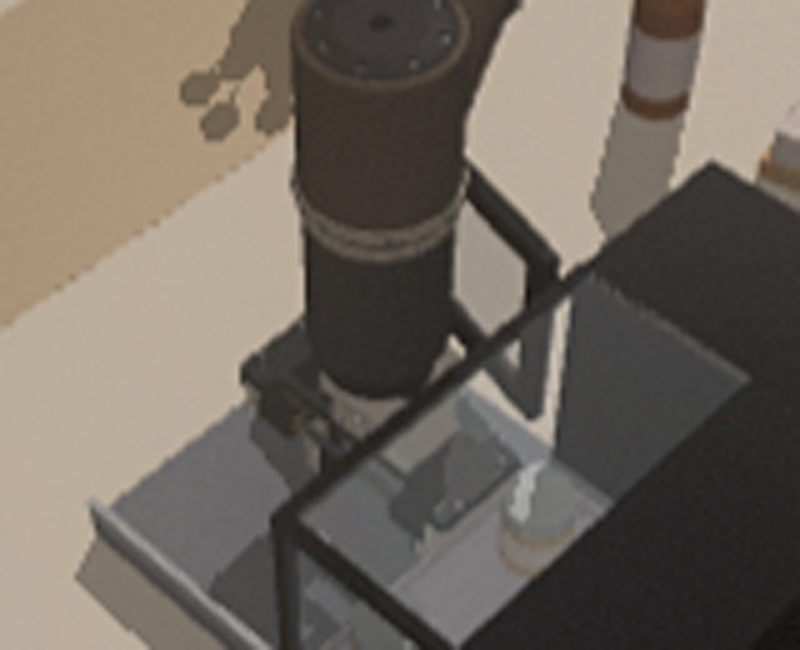

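```bash
python3 -m handwheel '[[0.1,0,0,0],[0,0,0,0],[0,0,0,0]]'; python3 -m handwheel '[[0.1,0,0,0],[0,0,0,0],[0,0,0,0]]'
```

```text
t: 48.25
eef_pos: [0.5987, 0.0992, 0.2083]
ee_rot: [3.138, -0.0, -1.561]
force: [-11.2, 6.2, 6.7]
width: 0.0873
t: 48.55
eef_pos: [0.5997, 0.0992, 0.2083]
ee_rot: [3.138, -0.0, -1.561]
force: [-10.5, 6.2, 5.7]
width: 0.0877
```

```bash
python3 -m handwheel '[[0.1,0,0,0],[0,0,0,0],[0,0,0,0]]'; python3 -m handwheel '[[0.1,0,0,0],[0,0,0,0],[0,0,0,0]]'
python3 - <<'E'
from h import *
np.set_printoptions(precision=4,suppress=True)
s=grab('scene'); save(s,'s26',(230,130,330,210),8)
P=cloud(s); m=(abs(P[...,0]-.6)<.1)&(abs(P[...,1]-.1)<.06)
k=m&(P[...,2]>.235)&(P[...,2]<.3); print('wrist max x',np.sort(P[k][:,0])[-10:])
k=m&(P[...,2]>.212)&(P[...,2]<.226)&(P[...,0]>.64); print('roof min x',np.sort(P[k][:,0])[:10])
E
```

```text
t: 48.85
eef_pos: [0.6006, 0.0992, 0.2082]
ee_rot: [3.138, -0.0, -1.561]
force: [-10.5, 6.5, 5.8]
width: 0.0877
t: 49.15
eef_pos: [0.6017, 0.0992, 0.2083]
ee_rot: [3.138, -0.0, -1.561]
force: [-11.7, 6.3, 6.1]
width: 0.0873
wrist max x [0.649  0.6491 0.6492 0.6492 0.6492 0.6493 0.6494 0.6499 0.6499 0.65  ]
roof min x [0.6424 0.6444 0.645  0.6451 0.6474 0.6518 0.652  0.6521 0.6521 0.6526]
```

View pics/s26.png

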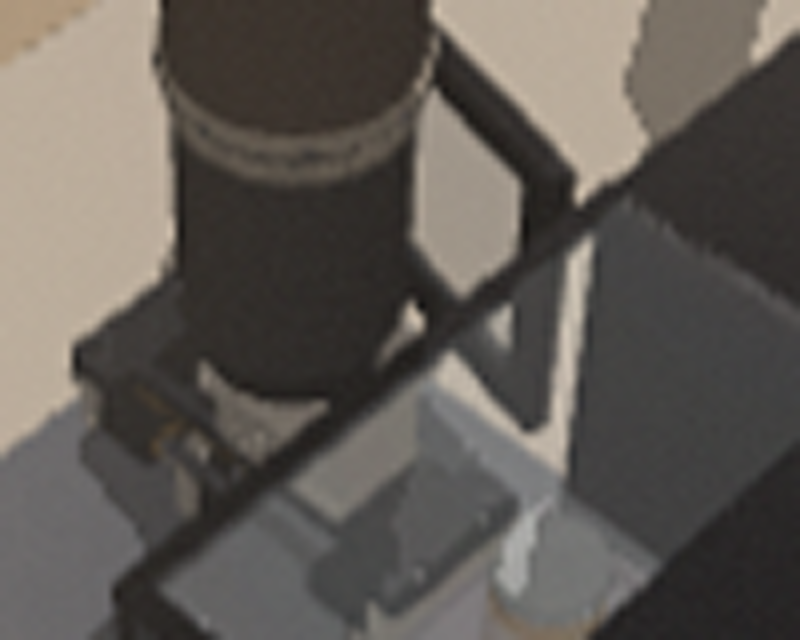

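```bash
python3 - <<'E'
from h import *
np.set_printoptions(precision=4,suppress=True)
g=grab('top'); save(g,'t27',(250,130,300,190),10); save(g,'t28',(205,130,290,190),8)
print(atz(g,270,174.5,.04))
E
```

```text
[ 0.6549 -0.0003  0.04  ]
```

View pics/t27.png

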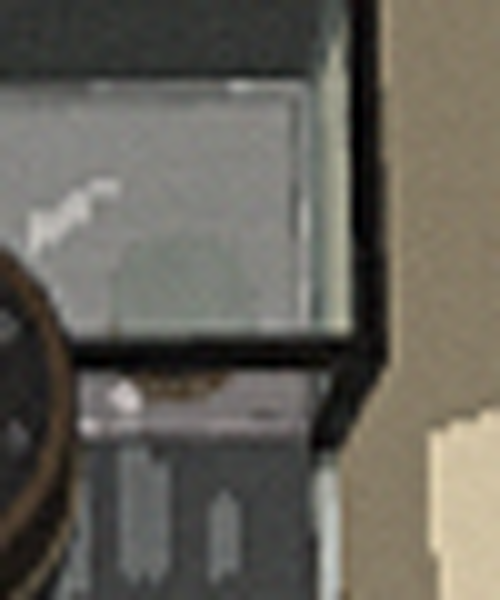

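View pics/t28.png

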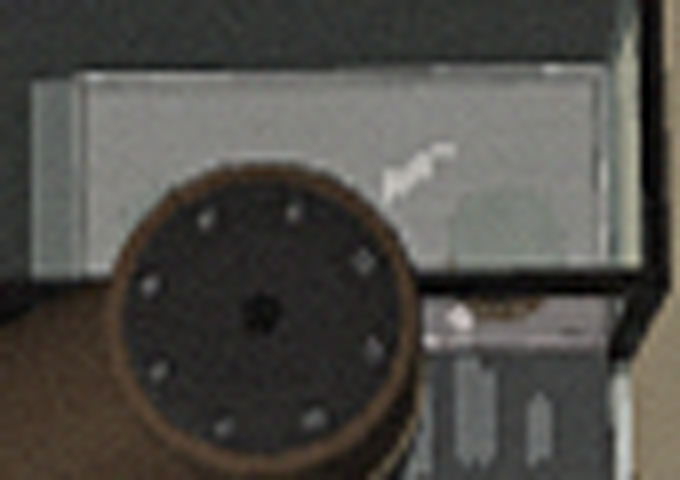

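```bash
python3 -m handwheel '[[-1,0,0,0],[-2,0,0,0],[-3,0,0,0],[-3,0,0,0],[-3,0,1,0],[-2,-1,3,0],[0,-1,3,-0.1],[0,0,3,-0.14],[0,0,3,-0.14],[0,0,3,-0.14],[0,0,0,-0.14],[0,0,0,-0.14],[0,0,0,-0.14],[0,0,0,-0.14],[0,0,0,-0.14],[0,0,0,-0.14],[0,0,0,-0.14],[0,0,0,-0.08],[0,0,0,0]]'
python3 - <<'E'
from h import *
np.set_printoptions(precision=4,suppress=True)
s=arm.get_state(); print(s['q'])
f=grab('wrist'); save(f,'w30',None,1.5); print(-f['R'].T@f['t'],f['R'][2])
g=grab('top'); save(g,'t30',(205,130,290,190),8)
E
```

```text
t: 51.15
eef_pos: [0.4633, 0.0783, 0.3688]
ee_rot: [3.141, 0.001, 3.14]
force: [0.4, -0.3, -0.0]
width: 0.0879
[ 0.5881  0.0446 -0.4773  0.0003 -1.0481 -2.1607]
[0.3871 0.0786 0.3481] [ 0.2848 -0.002  -0.9586]
```

View pics/w30.png

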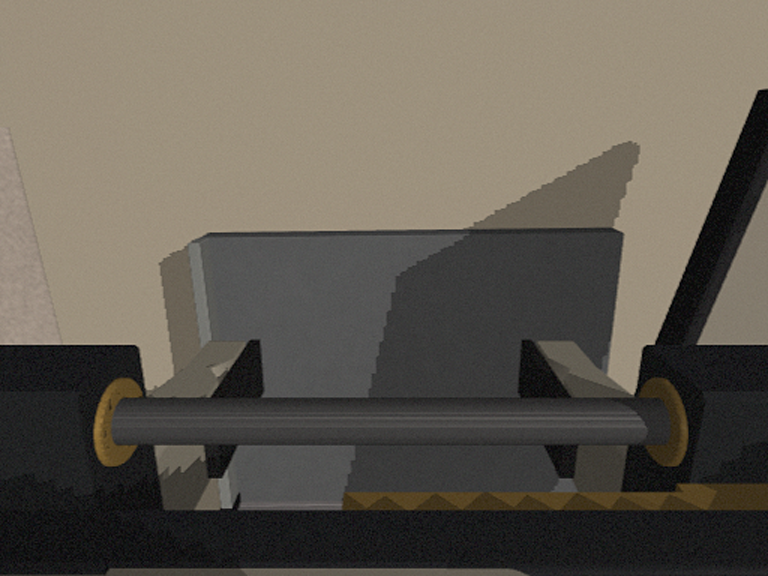

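View pics/t30.png

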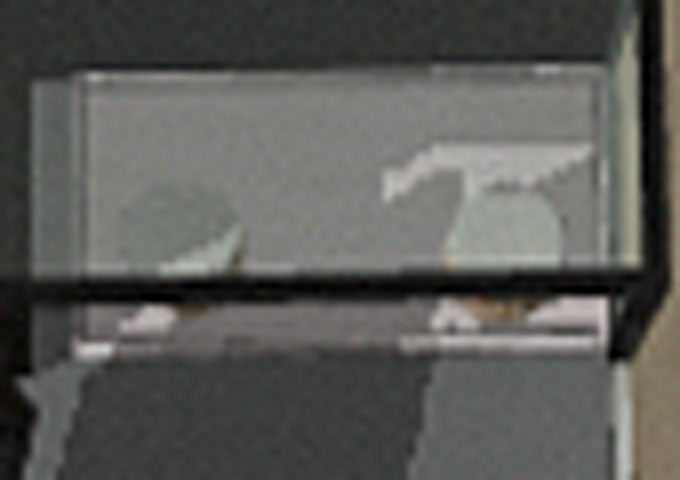

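```bash
cat > edge.py <<'E'
from h import *
np.set_printoptions(precision=4,suppress=True)
def edges(g,us,v0,v1):
    G=cv2.cvtColor(g['image'],cv2.COLOR_RGB2GRAY).astype(float)
    return G
if __name__=='__main__':
    fs=[grab('top') for _ in range(6)]
    g=fs[0]; im=np.mean([f['image'].astype(float).mean(2) for f in fs],0); D=np.median([f['depth'] for f in fs],0)
    for u in [212,216,222,228,234,240,246,252,258,264,268,272,276,279]:
        print(u,'|',' '.join('%d'%im[v,u] for v in range(134,144)),'|',' '.join('%d'%im[v,u] for v in range(166,180)))
    print([round(float(atz(g,250,v,.02)[0]),4) for v in (172,173,174,175)])
    cv2.imwrite('pics/e1.png',cv2.resize(im[130:190,205:290].astype(np.uint8),None,fx=9,fy=9,interpolation=cv2.INTER_NEAREST))
E
python3 edge.py
```

```text
212 | 50 47 48 46 45 50 85 96 94 92 | 16 14 38 59 61 58 58 59 56 85 96 93 94 91
216 | 48 48 48 47 37 147 112 114 132 131 | 16 17 96 115 111 108 99 195 156 96 69 54 59 59
222 | 47 47 49 46 37 122 108 114 129 129 | 15 5 94 160 175 130 77 110 83 56 62 59 61 60
228 | 48 48 49 46 37 127 116 117 129 126 | 17 25 50 81 101 106 96 95 74 59 60 61 62 62
234 | 49 48 48 46 46 109 106 117 127 127 | 16 26 96 110 107 107 85 87 69 59 61 61 59 60
240 | 49 49 49 45 51 109 107 119 128 125 | 16 27 96 112 106 106 101 84 63 59 61 60 62 60
246 | 48 50 48 44 67 107 113 121 126 127 | 15 46 99 110 106 107 105 74 59 58 61 63 61 60
252 | 50 49 49 44 72 99 109 122 129 127 | 14 46 100 110 106 106 106 75 58 59 61 60 61 60
258 | 51 49 48 44 76 92 111 128 125 127 | 14 72 103 112 110 100 150 108 56 60 62 60 87 98
264 | 49 51 48 43 91 99 111 125 128 126 | 10 81 115 129 160 123 170 115 77 93 93 92 95 95
268 | 49 50 50 42 98 93 107 126 127 126 | 20 43 82 83 98 101 168 127 85 90 93 95 96 96
272 | 49 50 49 38 144 113 113 129 126 125 | 18 49 130 176 133 95 185 137 85 94 96 96 97 96
276 | 50 50 47 38 120 105 116 130 127 123 | 4 153 180 174 132 70 181 141 85 92 95 96 98 96
279 | 48 50 48 38 120 114 94 95 96 92 | 1 154 183 177 136 100 146 115 90 95 94 94 94 94
[0.668, 0.6643, 0.6606, 0.6568]
```

View pics/e1.png

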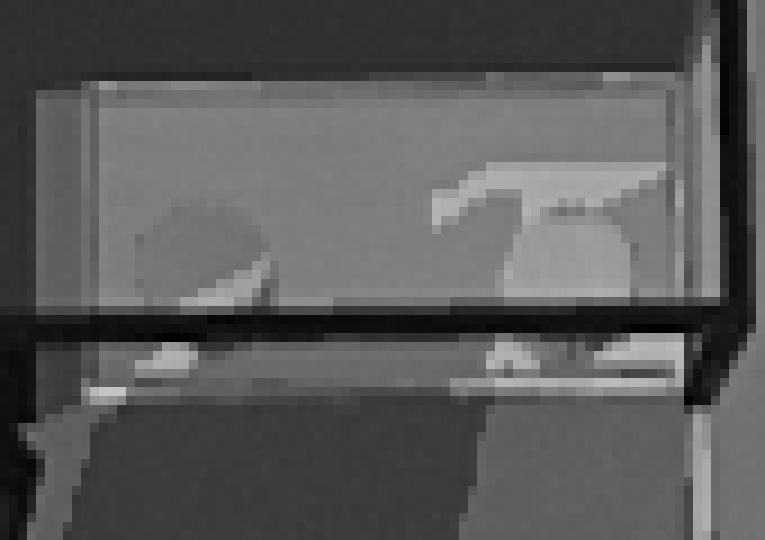

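```bash
python3 -m handwheel '[[0,0,4,0],[0,0,4,0],[0,0,3,0],[3,0,0,0],[4,0,0,0],[4,0,0,0],[4,0,0,0],[4,0,0,0],[4,0,0,0],[2.5,0,0,0],[0,0,0,0],[0,0,0,0],[0,0,0,0]]'
python3 - <<'E'
from h import *
np.set_printoptions(precision=4,suppress=True)
s=arm.get_state(); print(s['q'],s['eef_pos'])
f=grab('wrist'); save(f,'w31',None,1.5); print(-f['R'].T@f['t'],f['R'][2])
E
```

```text
t: 52.85
eef_pos: [0.7177, 0.0782, 0.4789]
ee_rot: [3.142, 0.0, 3.141]
force: [-0.6, 0.0, 0.9]
width: 0.0872
[ 0.3775  0.4069  0.25   -0.     -1.4138 -1.9486] [0.7177 0.0782 0.4789]
[0.6415 0.0784 0.4582] [ 0.2839 -0.0019 -0.9588]
```

View pics/w31.png

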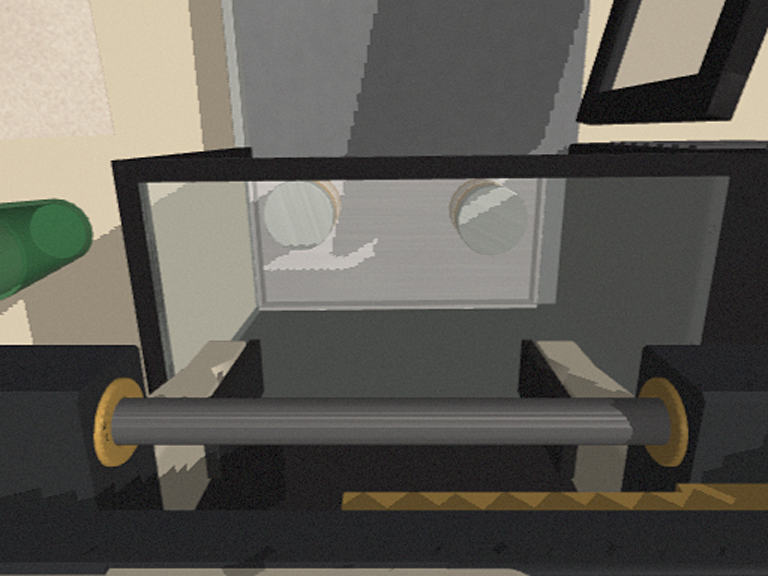

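```bash
python3 - <<'E'
from h import *
np.set_printoptions(precision=4,suppress=True)
fs=[grab('wrist') for _ in range(5)]; f=fs[0]; f['image']=np.mean([x['image'] for x in fs],0).astype(np.uint8)
save(f,'w32',(150,100,250,220),6); save(f,'w33',(330,100,400,220),6)
import pickle; pickle.dump(f,open('f.pkl','wb'))
E
```

```text
(no output)
```

View pics/w32.png

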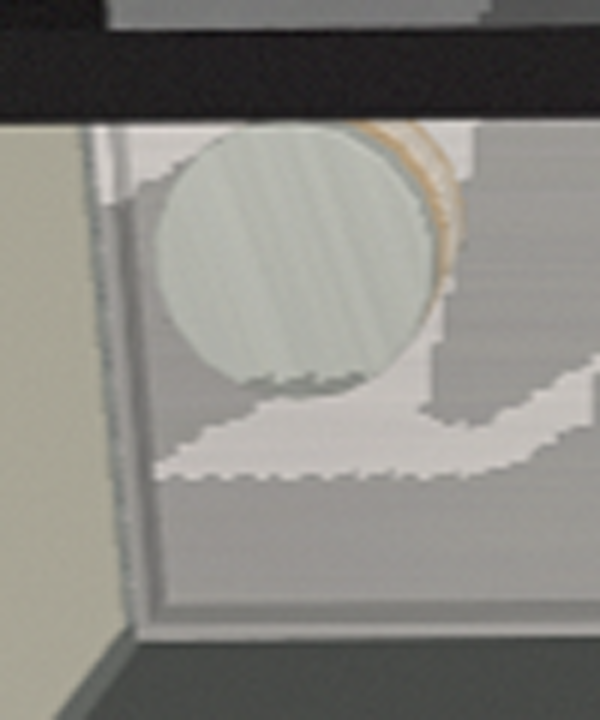

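View pics/w33.png

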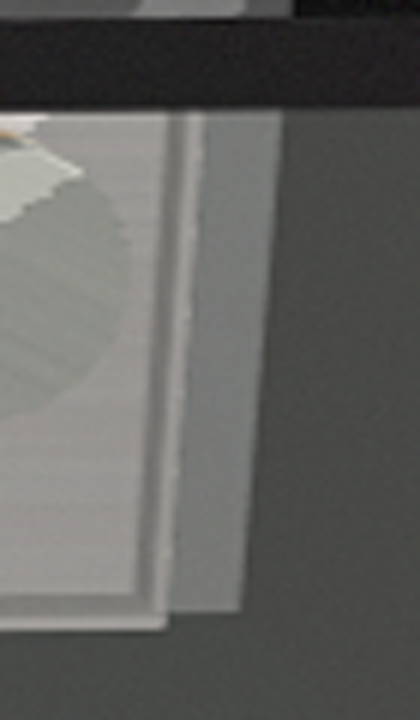

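```bash
python3 - <<'E'
from h import *
import pickle
np.set_printoptions(precision=4,suppress=True)
f=pickle.load(open('f.pkl','rb'))
def p(n,ox,oy,x,y,z): 
    w=atz(f,ox+(x+.5)/6-.5,oy+(y+.5)/6-.5,z); print(n,w); return w
p('backwall floor L',330,100,238,612,.02); p('backwall floor near tray',330,100,172,614,.02)
p('rim BL',330,100,167,631,.04); p('rim BR',150,100,135,641,.04); p('rim back mid',150,100,560,634,.04)
p('left inner wall floor',330,100,240,605,.02);p('left inner wall floor2',330,100,280,115,.02)
p('corner line?',150,100,131,640,.04)
p('pane/line front',150,100,82,140,.04);p('pane/line back',150,100,127,600,.04)
p('tray right front',150,100,93,140,.04);p('tray right back',150,100,132,600,.04)
p('tray left front',330,100,203,115,.04);p('tray left back',330,100,168,600,.04)
G=f['image'].mean(2)
for v in (125,150,175,195,200): print(v,G[v,158:180].astype(int))
for u in (175,200,240,280,320,350,356): print(u,G[198:212,u].astype(int))
for u in (360,364,368): print(u,G[196:212,u].astype(int))
E
```

```text
backwall floor L [0.7918 0.227  0.02  ]
backwall floor near tray [0.7923 0.212  0.02  ]
rim BL [0.7893 0.2052 0.04  ]
rim BR [ 0.7915 -0.0379  0.04  ]
rim back mid [0.79   0.0552 0.04  ]
left inner wall floor [0.7901 0.2273 0.02  ]
left inner wall floor2 [0.6803 0.2258 0.02  ]
corner line? [ 0.7913 -0.0387  0.04  ]
pane/line front [ 0.6833 -0.0406  0.04  ]
pane/line back [ 0.7821 -0.0389  0.04  ]
tray right front [ 0.6833 -0.0383  0.04  ]
tray right back [ 0.7821 -0.0378  0.04  ]
tray left front [0.6785 0.2035 0.04  ]
tray left back [0.7822 0.2048 0.04  ]
125 [160 160 161 161 162 151 123 151 196 200 181 155 157 179 196 196 196 195
 197 196 196 198]
150 [160 159 161 160 159 161 162 153 128 133 152 148 133 115 115 134 150 148
 148 157 174 175]
175 [161 161 160 160 161 161 160 160 161 155 137 140 153 146 133 111 114 128
 148 148 147 165]
195 [161 160 161 160 162 160 160 159 160 160 161 153 133 136 147 142 126 112
 120 137 149 149]
200 [160 159 160 160 160 159 160 161 160 161 161 156 137 129 139 144 131 113
 117 132 145 143]
175 [112 112 113 112 116 123 145 154 134  68  71  70  73  73]
200 [148 151 136 123 123 125 152 152 111  68  72  71  72  72]
240 [150 150 123 125 126 134 157 152  77  70  72  71  72  72]
280 [150 141 122 125 124 146 154 131  66  72  73  71  73  74]
320 [150 131 124 125 127 153 153  90  71  72  75  73  73  73]
350 [151 125 123 126 135 155 149  69  71  72  73  73  72  72]
356 [148 148 149 149 137 156 139  69  71  72  72  72  73  72]
360 [118 119 118 118 119 120  81  70  73  72  73  72  72  74  72  73]
364 [118 119 119 118 118 118  78  70  73  73  74  71  74  72  71  73]
368 [119 118 120 119 121 119  74  71  73  73  73  73  72  71  71  72]
```

```bash
python3 - <<'E'
from h import *
import pickle
np.set_printoptions(precision=4,suppress=True)
f=pickle.load(open('f.pkl','rb'))
print(atz(f,492/1.5,217/1.5,.089),atz(f,300/1.5,213/1.5,.089))
E
python3 -m handwheel '[[-3,0,0,0.14],[-4,0,0,0.14],[-4,0,0,0.14],[-4,0,0,0.14],[-4,0,0,0.14],[-4,0,-2,0.14],[0,0,-3,0.14],[0,0,-4,0.14],[0,0,-4,0.14],[0,0,-4,0.14],[0,0,-4,0.14],[0,0,0,0.04],[0,0,0,0],[0,0,0,0]]' 0
```

```text
[0.7021 0.1524 0.089 ] [0.6991 0.012  0.089 ]
t: 54.55
eef_pos: [0.4886, 0.0785, 0.2694]
ee_rot: [-3.14, 0.001, -1.563]
force: [-0.9, -0.2, 0.6]
width: 0.0878
```

```bash
python3 -m handwheel '[[1,0.8,-3,0],[1,0,-2,0],[1,0,-1,0],[1,0,-0.6,0],[1,0,0,0],[1,0,0,0],[1,0,0,0],[1,0,0,0],[1,0,0,0],[1,0,0,0],[0.5,0,0,0],[0.3,0,0,0],[0,0,0,0],[0,0,0,0]]'
```

```text
t: 55.95
eef_pos: [0.596, 0.0862, 0.2025]
ee_rot: [3.141, -0.0, -1.562]
force: [0.1, 0.2, -0.3]
width: 0.0876
```

```bash
python3 -m handwheel '[[0.2,0,0,0],[0.2,0,0,0],[0,0,0,0],[0,0,0,0]]';  python3 -m handwheel '[[0.1,0,0,0],[0,0,0,0],[0,0,0,0]]'; python3 -m handwheel '[[0.1,-0.1,0,0],[0,0,0,0],[0,0,0,0]]'
```

```text
t: 56.35
eef_pos: [0.6003, 0.0863, 0.2027]
ee_rot: [-3.142, 0.0, -1.562]
force: [0.8, 0.2, 1.1]
width: 0.0875
t: 56.65
eef_pos: [0.6011, 0.0862, 0.2026]
ee_rot: [3.141, -0.0, -1.562]
force: [-1.3, 0.9, 0.9]
width: 0.0878
t: 56.95
eef_pos: [0.6014, 0.0853, 0.2023]
ee_rot: [3.14, -0.0, -1.562]
force: [-4.7, 3.3, 0.9]
width: 0.0879
```

```bash
python3 -m handwheel '[[0.1,-0.15,0,0],[0,0,0,0],[0,0,0,0]]';  python3 -m handwheel '[[0.1,-0.15,0,0],[0,0,0,0],[0,0,0,0]]'; python3 -m handwheel '[[0.1,-0.1,0,0],[0,0,0,0],[0,0,0,0]]'
python3 - <<'E'
from h import *
np.set_printoptions(precision=4,suppress=True)
s=grab('scene')
P=cloud(s); m=(abs(P[...,0]-.6)<.1)&(abs(P[...,1]-.1)<.07)
k=m&(P[...,2]>.235)&(P[...,2]<.3); print('wrist max x',np.sort(P[k][:,0])[-5:])
E
```

```text
t: 57.25
eef_pos: [0.6017, 0.084, 0.2021]
ee_rot: [3.138, -0.0, -1.562]
force: [-8.2, 4.5, 3.4]
width: 0.087
t: 57.55
eef_pos: [0.6025, 0.0826, 0.2019]
ee_rot: [3.137, -0.0, -1.562]
force: [-9.2, 5.7, 2.9]
width: 0.0874
t: 57.85
eef_pos: [0.6034, 0.0817, 0.2017]
ee_rot: [3.137, -0.0, -1.562]
force: [-9.0, 6.1, 2.2]
width: 0.0877
wrist max x [0.6513 0.6515 0.6518 0.6519 0.6524]
```

```bash
python3 -m handwheel '[[0.1,-0.05,0,0],[0,0,0,0],[0,0,0,0]]';  python3 -m handwheel '[[0.1,-0.05,0,0],[0,0,0,0],[0,0,0,0]]'
python3 - <<'E'
from h import *
g=grab('scene'); save(g,'s33',(240,140,310,200),11)
E
```

```text
t: 58.2
eef_pos: [0.6037, 0.0814, 0.2017]
ee_rot: [3.136, -0.0, -1.562]
force: [-14.2, 9.4, 5.5]
width: 0.0876
t: 58.5
eef_pos: [0.604, 0.0811, 0.2017]
ee_rot: [3.134, -0.0, -1.562]
force: [-17.3, 11.5, 7.7]
width: 0.0876
```

View pics/s33.png

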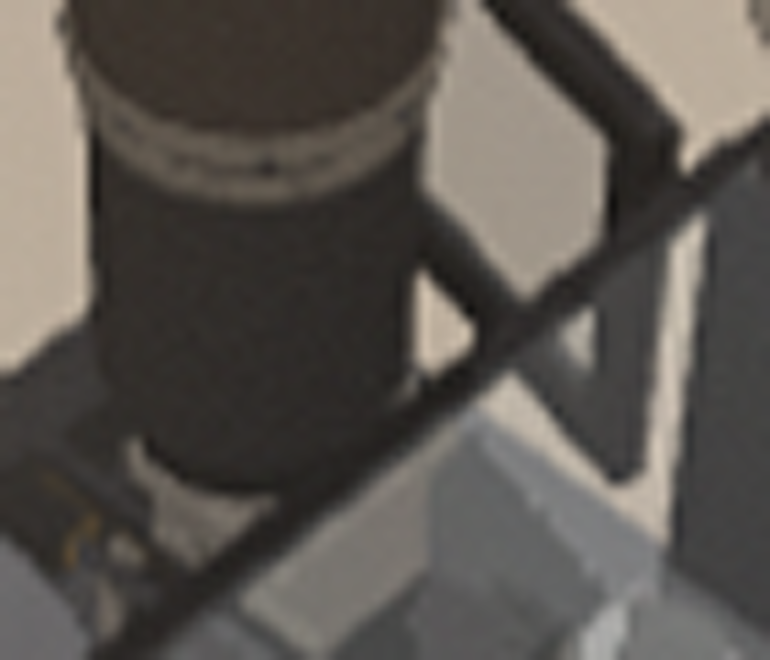

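```bash
python3 -m handwheel '[[0.15,-0.05,0,0],[0,0,0,0],[0,0,0,0]]'
python3 -m handwheel '[[-1,0,0,0],[-2,0,0,0],[-3,0,0,0],[-3,0,0,0],[-3,0,1,0],[-2,0,3,0],[0,0,3,-0.1],[0,0,3,-0.14],[0,0,4,-0.14],[0,0,4,-0.14],[0,0,4,-0.14],[0,0,4,-0.14],[0,0,2,-0.14],[3,0,0,-0.14],[4,0,0,-0.14],[4,0,0,-0.14],[4,0,0,-0.14],[4,0,0,-0.08],[4,0,0,0],[2.5,0,0,0]]'
python3 -m handwheel '[[0,0,0,0],[0,0,0,0],[0,0,0,0]]'
python3 - <<'E'
from h import *
import pickle
fs=[grab('wrist') for _ in range(5)]; f=fs[0]; f['image']=np.mean([x['image'] for x in fs],0).astype(np.uint8)
save(f,'w34',None,1.5); save(f,'w35',(150,100,250,220),6); save(f,'w36',(330,100,400,220),6)
pickle.dump(f,open('f2.pkl','wb')); print(arm.get_state()['eef_pos'])
E
```

```text
t: 58.85
eef_pos: [0.6044, 0.0807, 0.2016]
ee_rot: [3.132, -0.0, -1.562]
force: [-23.8, 13.4, 11.5]
width: 0.0874
t: 60.85
eef_pos: [0.7262, 0.0794, 0.4813]
ee_rot: [-3.141, -0.001, 3.14]
force: [-0.5, 0.3, -0.1]
width: 0.088
t: 61.15
eef_pos: [0.7232, 0.0797, 0.4831]
ee_rot: [3.141, 0.0, 3.141]
force: [-0.0, -0.1, 0.6]
width: 0.0879
[0.72309777 0.0797951  0.48366319]
```

View pics/w34.png

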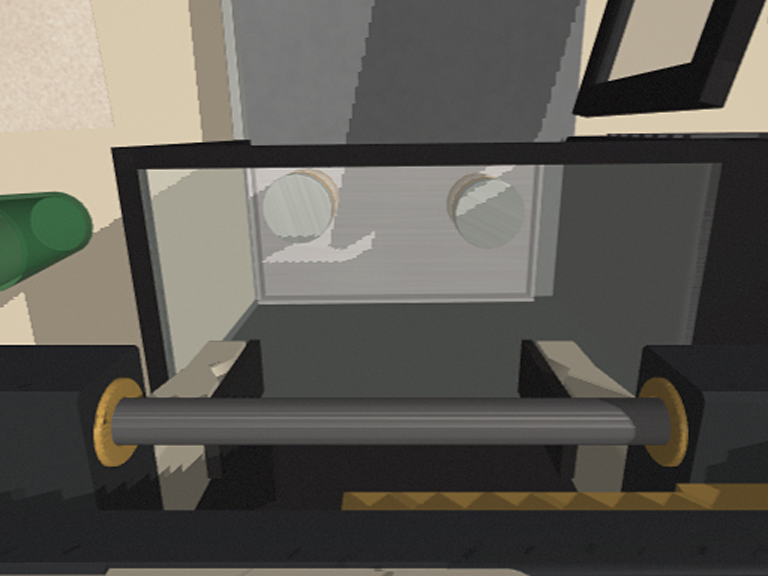

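View pics/w35.png

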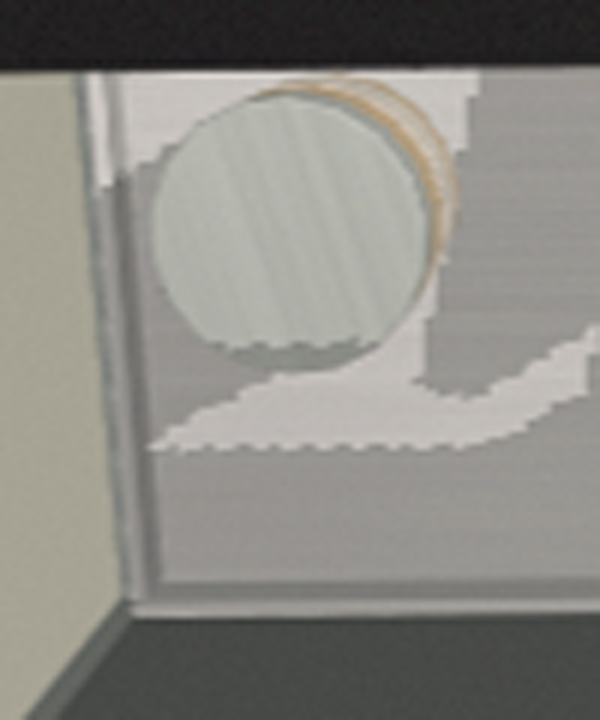

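View pics/w36.png

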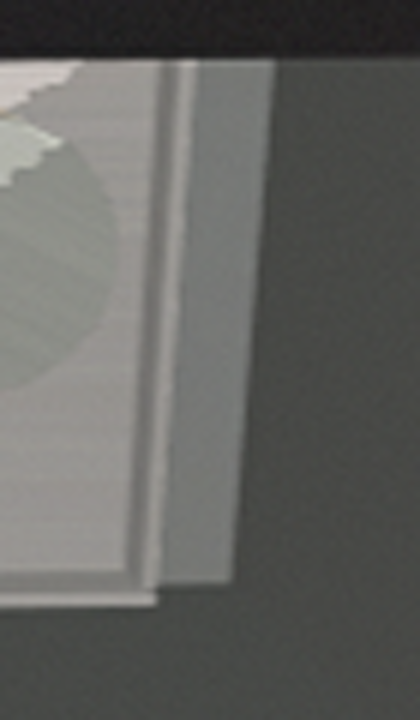

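```bash
python3 - <<'E'
from h import *
import pickle
np.set_printoptions(precision=4,suppress=True)
f=pickle.load(open('f2.pkl','rb'))
G=cv2.GaussianBlur(f['image'].mean(2),(1,1),0)
def cross(a,lo,hi):  # first crossing midpoint
    return a
def edgev(u,v0,v1):
    a=G[v0:v1,u]; d=np.diff(a); i=np.argmin(d); w=d[max(0,i-1):i+2]; return v0+max(0,i-1)+ (w*np.arange(len(w))).sum()/w.sum()+.5
print('wall floor edge'); W=[]
for u in range(358,368): W.append((u,edgev(u,190,206)))
W=np.array(W); p=atz(f,W[:,0].mean(),W[:,1].mean(),.02); print(W[:,1],p)
R=[];
for u in range(174,354,6): v=edgev(u,192,212); R.append(atz(f,u,v,.04))
R=np.array(R); a,k=linefit(R[:,[1,0]]); print('rim x=a*y+b',a,k, 'at y=.205',np.polyval(a,.205),'at -.038',np.polyval(a,-.038))
# same for f.pkl
# left inner wall: horizontal edges
def edgeu(v,u0,u1):
    a=G[v,u0:u1]; d=np.diff(a); i=np.argmin(d); w=d[max(0,i-1):i+2]; return u0+max(0,i-1)+(w*np.arange(len(w))).sum()/w.sum()+.5
L=np.array([atz(f,edgeu(v,364,384),v,.02) for v in range(112,195,4)]); print('left wall',linefit(L[:,:2]), np.polyval(linefit(L[:,:2])[0],.72))
for v in range(120,200,10): print(v,G[v,160:180].astype(int))
print(atz(f,170,190,.04),atz(f,171,190,.04))
E
```

```text
wall floor edge
[196.9931 196.9621 196.9133 196.8947 196.92   196.8636 196.7986 196.8469
 196.8203 196.7643] [0.7919 0.2196 0.02  ]
rim x=a*y+b [-0.0107  0.7925] 30 at y=.205 0.7903049547506573 at -.038 0.7929109901030279
left wall (array([0.0095, 0.2194]), np.int64(21)) 0.22628465663776606
120 [159 159 152 131 144 180 202 192 151 153 170 192 192 191 191 190 191 192
 190 192]
130 [158 158 159 152 126 146 186 203 180 110 113 131 149 149 149 147 156 175
 175 176]
140 [159 160 158 160 151 125 130 153 148 129 113 118 136 152 148 160 174 174
 172 172]
150 [159 160 159 158 160 150 126 136 151 143 124 113 120 137 149 148 147 142
 148 170]
160 [159 160 159 158 159 162 150 123 135 148 141 119 114 121 137 148 147 147
 148 147]
170 [159 159 159 158 160 160 157 143 128 138 149 135 113 114 122 140 146 145
 149 147]
180 [158 158 159 159 160 158 160 154 138 129 139 147 133 112 113 127 146 147
 146 148]
190 [160 158 159 159 159 160 160 159 156 137 130 142 144 130 111 113 129 151
 148 147]
[ 0.7757 -0.0386  0.04  ] [ 0.7757 -0.0373  0.04  ]
```

```bash
python3 - <<'E'
from h import *
import pickle
np.set_printoptions(precision=4,suppress=True)
f=pickle.load(open('f2.pkl','rb')); G=f['image'].mean(2)
for v in (130,150,170,190):
    a=G[v,160:180]; i=np.argmin(a[:12]); print(v,'dark px',160+i, 'wallside',atz(f,160+i-1,v,.04)[:2],'dark',atz(f,160+i,v,.04)[:2],'rimside',atz(f,160+i+1,v,.04)[:2])
    print('   left rim', G[v,350:368].astype(int))
E
```

```text
130 dark px 169 wallside [ 0.6979 -0.0351] dark [ 0.6979 -0.0339] rimside [ 0.6979 -0.0326]
   left rim [149 149 149 151 145 122 113 117 133 151 143 125 117 118 117 119 117 119]
150 dark px 171 wallside [ 0.723  -0.0346] dark [ 0.723  -0.0333] rimside [ 0.723 -0.032]
   left rim [144 147 148 136 114 112 123 144 154 142 116 120 120 119 120 118 117 117]
170 dark px 168 wallside [ 0.7489 -0.0404] dark [ 0.7489 -0.0391] rimside [ 0.7489 -0.0378]
   left rim [148 145 129 112 115 128 147 142 126 118 117 118 117 118 118 119 119 117]
190 dark px 170 wallside [ 0.7757 -0.0399] dark [ 0.7757 -0.0386] rimside [ 0.7757 -0.0373]
   left rim [141 121 114 120 138 146 134 114 116 120 118 119 118 118 118 118 117 120]
```

```bash
python3 -m handwheel '[[-4,0,0,0.14],[-4,0,0,0.14],[-4,0,0,0.14],[-4,0,0,0.14],[-4,0,0,0.14],[-4,0,0,0.14],[-3,0,0,0.14],[0,0,0,0]]'; python3 edge.py
```

```text
t: 62.2
eef_pos: [0.4503, 0.0789, 0.4842]
ee_rot: [-3.141, 0.004, -2.156]
force: [0.4, 0.4, 0.0]
width: 0.0875
212 | 48 47 49 49 46 52 85 94 92 93 | 17 16 40 60 59 61 60 59 56 84 96 94 94 92
216 | 48 47 49 46 48 109 107 119 131 129 | 17 13 96 118 112 110 105 131 96 88 70 57 59 58
222 | 48 48 47 44 53 104 112 120 129 128 | 15 8 95 160 174 129 100 74 57 60 59 62 60 62
228 | 47 48 48 43 70 97 105 124 129 126 | 14 22 69 102 104 105 105 70 57 61 60 59 62 60
234 | 49 49 48 40 73 89 112 125 127 124 | 16 24 96 110 104 104 115 79 56 59 61 60 63 60
240 | 49 50 48 41 91 99 109 124 126 126 | 16 27 94 111 105 101 137 85 49 60 61 61 62 61
246 | 50 50 46 41 98 90 106 125 128 127 | 14 46 99 108 105 104 118 88 60 59 62 61 60 59
252 | 46 50 47 36 123 110 116 130 127 127 | 15 45 100 110 107 80 115 83 55 60 59 62 60 60
258 | 50 50 48 37 133 111 114 129 129 127 | 13 71 104 112 107 88 149 104 50 60 61 62 88 100
264 | 49 51 46 38 124 116 118 128 126 128 | 13 77 111 162 133 72 140 119 88 94 93 94 94 93
268 | 49 50 47 52 110 108 119 129 127 126 | 17 49 89 119 114 102 138 113 88 93 93 96 94 96
272 | 49 49 45 52 110 106 119 130 126 125 | 13 77 161 181 130 105 129 102 87 96 97 96 96 97
276 | 48 50 48 52 105 111 122 127 127 124 | 5 153 178 173 127 112 109 86 88 94 97 97 97 96
279 | 49 48 46 69 109 104 96 96 93 93 | 3 156 182 175 134 139 115 87 94 96 94 95 96 95
[0.668, 0.6643, 0.6606, 0.6568]
```

```bash
python3 -m handwheel '[[1,0,-4,0.14],[1,0,-4,0.14],[1,0.4,-4,0.14],[1,0,-4,0.14],[0,0,-4,0.035],[0,0,-4,0],[0,0,-3,0],[0,0,-1,0],[0,0,0,0],[0,0,0,0]]' 0
```

```text
t: 63.5
eef_pos: [0.4946, 0.084, 0.2035]
ee_rot: [-3.141, 0.0, -1.567]
force: [-0.2, 0.4, 0.6]
width: 0.0874
```

```bash
python3 -m handwheel '[[1.5,0,0,0],[1.5,0,-0.15,0],[1.5,0,0,0],[1.5,0,0,0],[1.5,0,0,0],[1.5,0,0,0],[1,0,0,0],[0.5,0,0,0],[0.2,0,0,0],[0,0,0,0],[0,0,0,0]]'
python3 -m handwheel '[[0.1,0,0,0],[0.1,0,0,0],[0,0,0,0],[0,0,0,0]]'
python3 -m handwheel '[[0.1,0,0,0],[0,0,0,0],[0,0,0,0]]'
python3 -m handwheel '[[0.1,0,0,0],[0,0,0,0],[0,0,0,0]]'
python3 -c "
from h import *
s=arm.get_state();print(s['moment'],s['force'])"
```

```text
t: 64.6
eef_pos: [0.6003, 0.0837, 0.2013]
ee_rot: [3.141, -0.0, -1.567]
force: [0.0, 0.1, -0.2]
width: 0.0875
t: 65.0
eef_pos: [0.6026, 0.0837, 0.2011]
ee_rot: [3.141, -0.0, -1.567]
force: [-1.6, 0.4, 0.5]
width: 0.0877
t: 65.3
eef_pos: [0.6029, 0.0836, 0.2009]
ee_rot: [3.14, -0.0, -1.567]
force: [-5.1, 1.1, 3.4]
width: 0.0874
t: 65.6
eef_pos: [0.6033, 0.0836, 0.2008]
ee_rot: [3.138, -0.001, -1.567]
force: [-9.1, 2.1, 5.1]
width: 0.0876
[0.88379216 2.87816834 0.13928666] [-9.10031942  2.13130713  5.13948463]
```

```bash
python3 -m handwheel '[[0.1,0,0,0],[0.1,0,0,0],[0,0,0,0],[0,0,0,0]]'
python3 -m handwheel '[[0.1,0,0,0],[0.1,0,0,0],[0,0,0,0],[0,0,0,0]]'
python3 -m handwheel '[[0.1,0,0,0],[0,0,0,0],[0,0,0,0]]'
```

```text
t: 66.0
eef_pos: [0.6039, 0.0834, 0.2006]
ee_rot: [3.135, -0.001, -1.568]
force: [-15.9, 2.9, 10.1]
width: 0.0875
t: 66.4
eef_pos: [0.6044, 0.0834, 0.2007]
ee_rot: [3.132, -0.002, -1.567]
force: [-24.5, 6.8, 17.2]
width: 0.0876
t: 66.7
eef_pos: [0.6047, 0.0834, 0.2007]
ee_rot: [3.13, -0.002, -1.568]
force: [-28.5, 7.1, 22.1]
width: 0.0875
```

```bash
python3 -m handwheel '[[-1,0,0,0],[-2,0,0,0],[-3,0,0,0],[-3,0,0,0],[-3,0,1,0],[-2,0,3,0],[-1,0,4,-0.05],[-1,0,4,-0.05],[0,1,4,-0.05],[0,2,4,-0.05],[0,3,2,-0.035],[0,3,0,0],[0,3,0,0],[0,0,0,0],[0,0,0,0]]' 0
python3 - <<'E'
from h import *
np.set_printoptions(precision=4,suppress=True)
f=grab('wrist'); save(f,'w40',None,1.5); g=grab('top'); save(g,'t40',(120,80,420,280),2.5)
print(proj(f,(.4028,.3302,.205)),arm.get_state()['eef_pos'])
P=cloud(g); c=(P[...,2]>.19)&(P[...,2]<.225)&(P[...,0]<.45)&(P[...,0]>.35)&(P[...,1]>.28)&(P[...,1]<.36); print(P[c][:,:].mean(0) if c.sum() else None); print(P[c][:40])
E
```

```text
t: 68.2
eef_pos: [0.4497, 0.2042, 0.421]
ee_rot: [-3.142, -0.0, -1.801]
force: [-1.1, -0.2, 0.3]
width: 0.0876
(np.float64(365.8666678343651), np.float64(364.2852490849202)) [0.4497 0.2033 0.4211]
None
[]
```

View pics/w40.png

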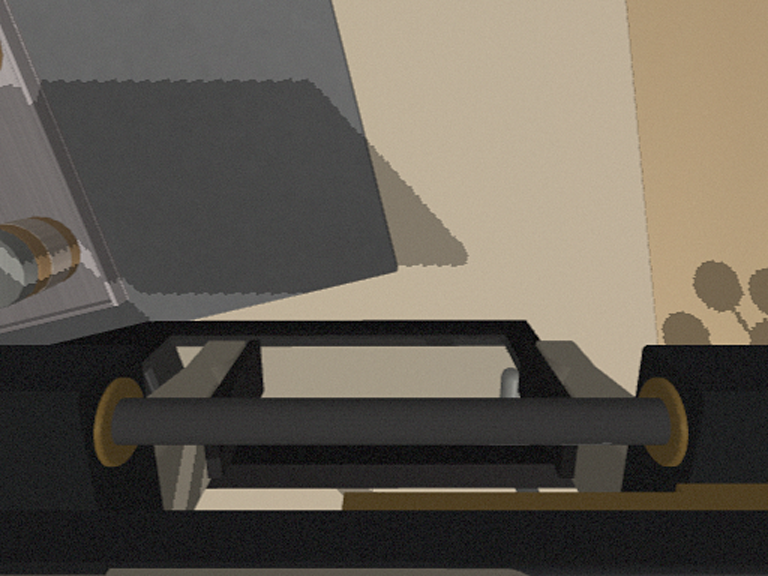

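View pics/t40.png

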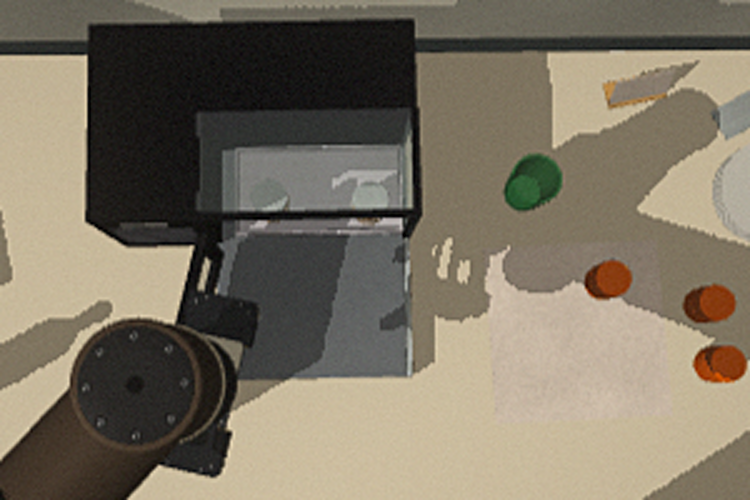

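```bash
python3 -m handwheel '[[-1,2.5,0.5,0],[-1,2.7,0.5,0],[-1,2.5,0,0],[-1,2.5,0,0],[-0.65,2.4,0,0],[0,0,0,0],[0,0,0,0]]' 0
python3 - <<'E'
from h import *
np.set_printoptions(precision=4,suppress=True)
s=arm.get_state(); print(s['eef_pos'],s['ee_rot'],s['q'])
f=grab('wrist'); save(f,'w41',None,1.5); print(proj(f,(.4028,.3302,.205)))
E
```

```text
t: 69.0
eef_pos: [0.4033, 0.3293, 0.431]
ee_rot: [3.142, -0.0, -1.802]
force: [-0.4, 0.4, -1.0]
width: 0.0878
[0.4033 0.3293 0.431 ] [ 3.1415 -0.0005 -1.8022] [ 1.062   0.0862 -0.2829  0.0001 -1.2022 -1.2934]
(np.float64(262.20821973391577), np.float64(212.44118407841222))
```

View pics/w41.png

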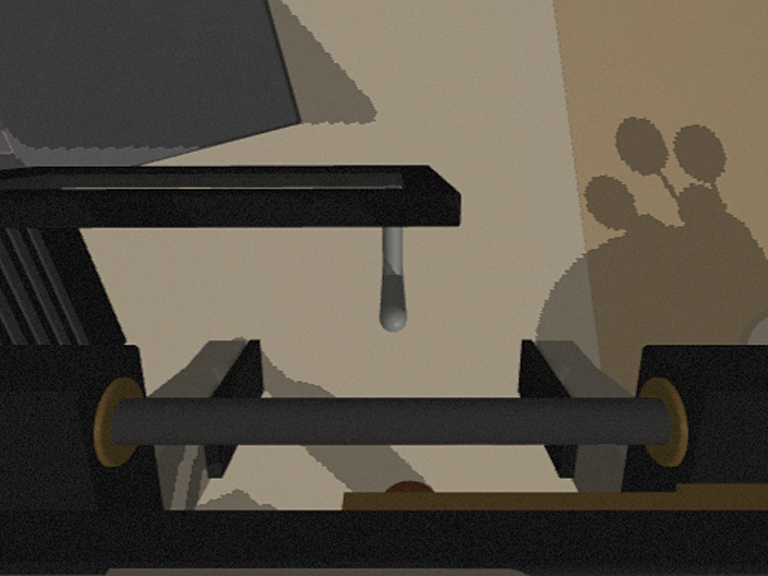

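Handle top is at (393,318)/1.5 = (262,212), exactly as predicted. I'll descend and grip.

```bash
python3 -m handwheel '[[0,0,-2,0],[0,0,-2,0],[0,0,-2,0],[0,0,-1.6,0],[0,0,-1,0],[0,0,0,0]]' 0
python3 -m handwheel '[[0,0,0,0],[0,0,0,0],[0,0,0,0],[0,0,0,0],[0,0,0,0],[0,0,0,0],[0,0,0,0],[0,0,0,0],[0,0,0,0],[0,0,0,0],[0,0,0,0],[0,0,0,0],[0,0,0,0]]' 1 25
```

```text
t: 69.65
eef_pos: [0.4034, 0.3287, 0.3441]
ee_rot: [3.141, -0.002, -1.804]
force: [0.4, 0.2, -0.2]
width: 0.0879
t: 70.95
eef_pos: [0.4027, 0.33, 0.3451]
ee_rot: [3.14, 0.0, -1.802]
force: [-3.8, 1.4, 2.1]
width: 0.0113
```

```bash
python3 -m handwheel '[[-0.46,-1.18,0,0.05],[-0.41,-1.2,0,0.05],[-0.34,-1.22,0,0.05],[-0.28,-1.23,0,0.05],[-0.22,-1.25,0,0.05],[-0.16,-1.26,0,0.05],[-0.09,-1.26,0,0.05],[-0.03,-1.26,0,0.05],[0.03,-1.27,0,0.05],[0.1,-1.26,0,0.05],[0.16,-1.26,0,0.05],[0.23,-1.25,0,0.05],[0.28,-1.23,0,0.05],[0.35,-1.22,0,0.05],[0.4,-1.2,0,0.05],[0.47,-1.18,0,0.05],[0.52,-1.15,0,0.05],[0,0,0,0]]'
```

```text
t: 72.75
eef_pos: [0.4092, 0.1203, 0.3451]
ee_rot: [-3.141, -0.0, -0.952]
force: [1.5, 2.1, -2.7]
width: 0.0112
```

Next, from φ=0.95 down to 0.45 and then to about 0.05.

```bash
python3 -m handwheel '[[0.58,-1.13,0,0.05],[0.64,-1.09,0,0.05],[0.69,-1.06,0,0.05],[0.74,-1.03,0,0.05],[0.8,-0.99,0,0.05],[0.84,-0.95,0,0.05],[0.89,-0.9,0,0.05],[0.93,-0.86,0,0.05],[0.97,-0.81,0,0.05],[1.02,-0.76,0,0.05],[1.05,-0.71,0,0.05],[1.08,-0.66,0,0.05],[1.12,-0.6,0,0.05],[1.14,-0.55,0,0.05],[1.16,-0.49,0,0.05],[1.2,-0.43,0,0.05],[1.22,-0.37,0,0.05],[0,0,0,0],[0,0,0,0]]'
python3 - <<'E'
from h import *
g=grab('top'); save(g,'t42',(190,130,310,240),6)
E
```

```text
t: 74.65
eef_pos: [0.5697, -0.0122, 0.3451]
ee_rot: [-3.141, -0.001, -0.104]
force: [2.0, 5.3, -0.1]
width: 0.0114
```

View pics/t42.png

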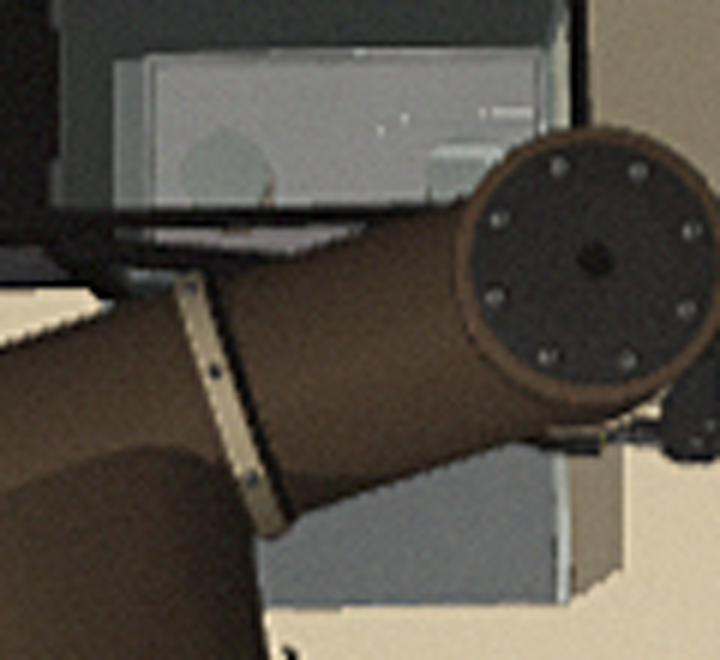

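```bash
python3 -m handwheel '[[0.6,-0.16,0,0.025],[0.6,-0.15,0,0.025],[0.6,-0.13,0,0.025],[0.5,-0.1,0,0.02],[0,0,0,0],[0,0,0,0]]'; python3 -m handwheel '[[0.25,-0.04,0,0.01],[0.2,-0.03,0,0.008],[0,0,0,0],[0,0,0,0]]'
```

```text
t: 75.3
eef_pos: [0.5922, -0.0172, 0.3451]
ee_rot: [-3.14, -0.001, -0.009]
force: [2.1, 5.2, -1.7]
width: 0.0115
t: 75.7
eef_pos: [0.5965, -0.018, 0.3451]
ee_rot: [-3.14, -0.0, 0.009]
force: [1.1, 6.1, -1.7]
width: 0.0114
```

```bash
python3 -m handwheel '[[0.15,0,0,0.005],[0,0,0,0],[0,0,0,0]]'; python3 -m handwheel '[[0.15,0,0,0],[0,0,0,0],[0,0,0,0]]'; python3 -m handwheel '[[0.15,0,0,0],[0,0,0,0],[0,0,0,0]]'
python3 - <<'E'
from h import *
g=grab('scene'); save(g,'s43',(200,110,400,260),4)
E
```

```text
t: 76.0
eef_pos: [0.5975, -0.018, 0.3451]
ee_rot: [-3.14, 0.001, 0.014]
force: [-1.2, 6.4, 0.6]
width: 0.0113
t: 76.3
eef_pos: [0.598, -0.0181, 0.3451]
ee_rot: [-3.14, 0.003, 0.014]
force: [-7.8, 7.9, 5.2]
width: 0.0114
t: 76.6
eef_pos: [0.5985, -0.0181, 0.345]
ee_rot: [-3.14, 0.006, 0.014]
force: [-13.5, 8.3, 8.1]
width: 0.0111
```

View pics/s43.png

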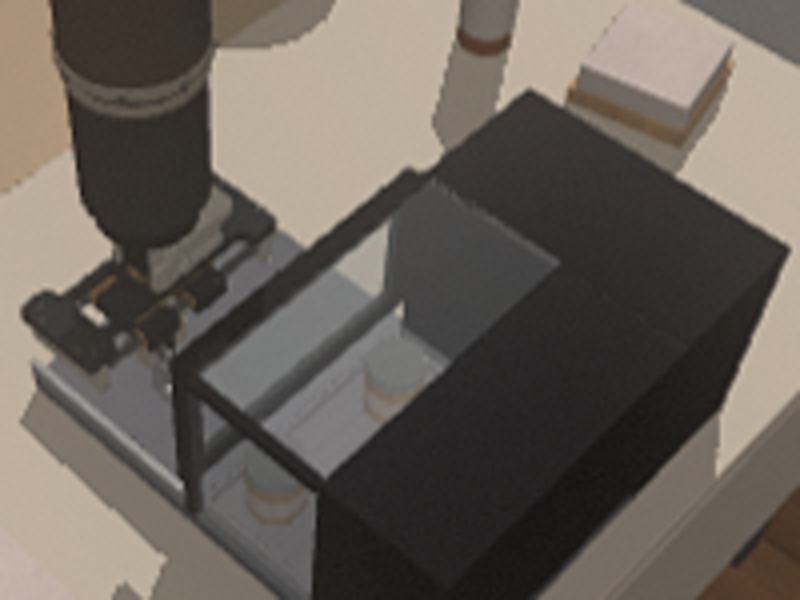

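```bash
python3 -m handwheel '[[0,0,0,0],[0,0,0,0],[0,0,0,0],[0,0,0,0],[0,0,0,0],[0,0,0,0],[0,0,0,0]]' 0.4
python3 -m handwheel '[[0,0,1,0],[0,0,2,0],[0,0,2.5,0],[0,0,2.5,0],[0,0,2,0],[-3,0,2,0],[-4,0,2,0],[-4,0,0,0],[-4,4,0,0],[0,4,0,0],[0,4,0,0],[0,4,0,0],[0,4,0,0],[0,4,0,0],[0,4,0,0],[0,4,0,0],[0,0,0,0],[0,0,0,0]]'
python3 - <<'E'
from h import *
np.set_printoptions(precision=4,suppress=True)
g=grab('scene'); save(g,'s44',(60,90,400,330),2.3)
f=grab('top'); save(f,'t44',(140,80,300,240),4.5)
print(arm.get_state()['force'])
P=cloud(f)
m=((abs(P[...,2]-.22)<.010)&(P[...,0]>.5)&(P[...,0]<1.1)&(abs(P[...,1]-.15)<.35)).astype(np.uint8)
m=cv2.morphologyEx(m,cv2.MORPH_CLOSE,np.ones((3,3)))
D=[]
for u in range(205,282):
    w=np.where(m[150:185,u])[0]+150
    D.append(atz(f,u,w.max()+.5,.218)[:2])
print('door front', linefit(np.array(D)[:,[1,0]]), D[0],D[-1])
E
```

```text
t: 77.35
eef_pos: [0.6015, -0.0192, 0.3451]
ee_rot: [3.141, 0.0, 0.015]
force: [-0.4, -1.1, 0.2]
width: 0.052
t: 79.15
eef_pos: [0.4559, 0.2971, 0.4853]
ee_rot: [3.141, 0.0, 0.017]
force: [-1.4, -0.7, -0.1]
width: 0.0524
[-0.6728  0.2871 -0.0776]
door front (array([-0.01  ,  0.6377]), np.int64(64)) [0.6356 0.2116] [ 0.6399 -0.0271]
```

View pics/s44.png

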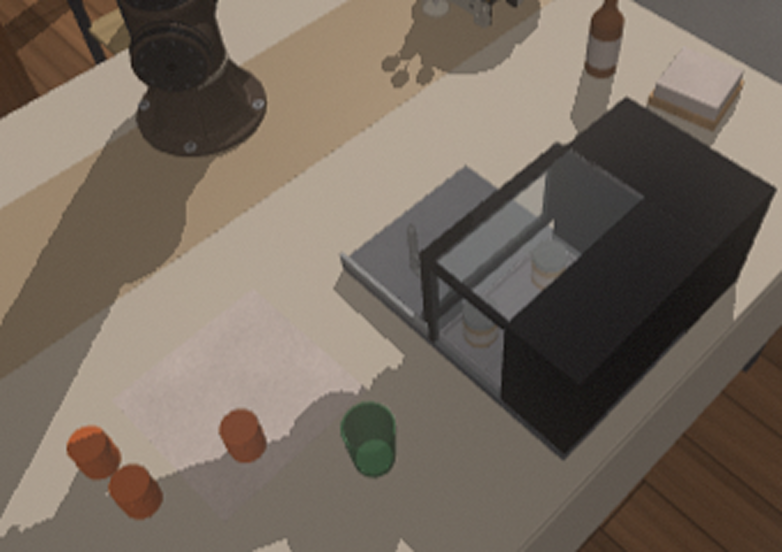

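View pics/t44.png

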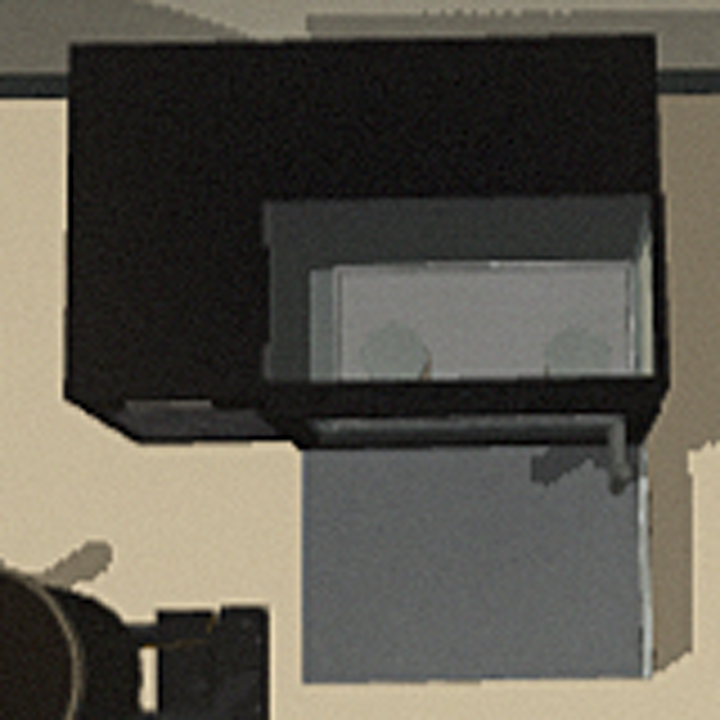

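```bash
python3 -c "
from station import arm
arm.job_done(); print(arm.get_state()['t'])"
```

```text
the job is handed in; nothing more can be done
the job is handed in; nothing more can be done
```

The job is handed in after about 79 s of the 210 s allowed. The door was opened to about 1.8 rad and both grey-lidded jars, the only two present, were stood upright in the tray. The loaded tray was then pushed into the back right corner and the door shut.

- **Door:** its front line has a slope of -0.010, the same as the case, so it is parallel and shut. It stopped at about 13 N when pushed home.
- **Tray at the back wall:** my last push rose to 28 N with no sliding, so I take it as touching. The last picture measurement, taken just before that push, read a gap of 1 to 2 mm, about the limit of the cameras. The tray is square to the case within about 0.001 rad.
- **Tray at the right wall:** the pictures put it within about 1 mm. I could not confirm contact there by force as clearly as at the back.
- **Jars and bystanders:** both jars still stood upright in the last picture. The tumbler, bottle and orange look-alikes were not touched.
- **Hitch:** on the way in, the tray's corner caught the doorway post at about 31 N. I backed off, shifted 5 mm left and went on.

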